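# Refit the suction filter in its bench housing

### The job

Put the blue suction filter from its slanting rest back into the white housing: holding it tilted, hook its tongue under the housing's fixed lip, then swing it down by its grip, keeping hold until it lies flat and fully home. Then turn the red latch all the way round over the filter's edge. Do not disturb the bottle, the plaster model or the tin nearby.

Things in the scene. Friction and masses are not known exactly. Their poses are not given: they have to be found in the camera images.
- filter: Loose blue filter with white pleats, 0.15 to 0.31 kg. Frame 120 (x) x 130 (y) x 16 mm (z); origin at the centre of its underside, z out of its top. A tongue 110 mm wide (y), 5 mm thick, level with the underside, runs from the -x edge (-60 mm) to x = -88 mm. Starts on the rest, sloped 30 degrees, tongue low.
- filter_grip (a point): Point in the block grip on the middle of the filter's top face, 39 mm above the frame's underside; axes as the filter's. The grip is 16 mm thick (x), 50 mm long (y) and stands from z = 16 to 53 mm in the filter's frame.
- tongue_edge (a point): Middle of the free lower edge of the filter's tongue (filter x = -88 mm, y = 0, z = 0); axes as the filter's.
- rest: Fixed aluminium slanting rest, 156 x 120 mm sloping plate; origin on the worktop under its middle. The plate falls 30 degrees toward its -x, about 95 mm high at the +x end. The filter's origin lies 58 mm above the rest's origin.
- housing: Fixed white open-topped housing, 195 x 152 mm; origin on the worktop under the middle of the filter's place, z up. Seat at z = 18 mm. Side walls' inner faces at y = +-68 mm, 36 mm high with flared guides. Wall at +x: inner face x = 63 mm, 30 mm high. Fixed lip at the -x end (robot's right, give or take 28 degrees). The filter enters with its +x edge raised 20 to 28 degrees.
- seat (a point): Centre of the seat: housing x = 0, y = 0, z = 18 mm; axes as the housing's. When home, the filter's axes are parallel to the housing's, its origin is within about 3 mm of this point and its underside lies on the seat.
- lip_edge (a point): Middle of the lip's inner lower edge: housing x = -77 mm, y = 0, z = 32 mm. Under the lip is a slot, 14 mm high above the seat and 14 mm deep, closed at x = -91 mm. The lip's top is at z = 38 mm.
- latch_pivot (a point): Bottom of the latch on its vertical pivot axis: housing x = 82 mm, y = 0, z = 37 mm; axes as the housing's. The post beneath (13 mm radius) is fixed.
- latch_grip (a point): Point on the latch 28 mm from the pivot axis, 25 mm above the latch's underside (62 mm above the worktop); its -x axis points along the latch from the pivot to the free end, z up.
- latch (a joint): Red latch bar on a vertical pivot: 11 mm thick, 37 to 71 mm above the worktop, reaching 44 mm from the pivot. 0 rad = closed (stop), pointing to the housing's -x, 3 mm above the seated frame's edge. Grows counter-clockwise from above, to 2.2; at 1.57 points to the housing's -y. Starts at 1.45 to 1.9. Friction 0.03 N m holds it; pinch it from above or push it.
- tooth_model: Cream plaster tooth model, 62 x 66 x 28 mm, loose, behind the work; origin at the underside's centre. Leave alone.
- tin: Round tin with blue lid, 64 mm across, 28 mm high, loose, behind the work; origin at the underside's centre. Leave alone.
- small_bottle: Small white bottle with black cap, 30 mm across, 70 mm tall, standing loose between rest and housing; origin at the underside's centre. Leave alone.

How it is judged:
On the way, in this order (a step that is already met when the one before it is completed fails the run):
1. the tilted filter's tongue is hooked at least 5 mm under the lip (x of tongue_edge in the frame of housing between -0.1 and -0.082 m and y of tongue_edge in the frame of housing between -0.01 and 0.01 m and z of tongue_edge in the frame of housing between 0.012 and 0.03 m and angle between filter's own z axis and vertical above 0.17 rad), for 0.1 s.
2. the filter has been swung down flat while still held, the latch still open (angle between filter's own z axis and vertical below 0.08 rad and x of tongue_edge in the frame of housing below -0.082 m and z of filter in the frame of housing below 0.024 m and contact force between the fingers and filter above 0.5 N and value of joint latch above 1 rad), for 0.1 s.
At the end, for the whole second after the job is handed in: The filter lies flat on the seat (within 0.04 rad, underside within 3 mm of the seat, origin within 8 mm of the seat centre), its tongue at least 5 mm under the lip, at rest and released, and the latch is turned to within 0.2 rad of its closed stop, over the filter's edge (angle between filter's own z axis and vertical below 0.04 rad and angle between the x axis of filter and the x axis of housing, either way round below 0.08 rad and x of tongue_edge in the frame of housing below -0.082 m and z of tongue_edge in the frame of housing below 0.022 m and z of filter in the frame of housing below 0.021 m and horizontal distance between filter and seat below 0.008 m and value of joint latch below 0.2 rad and linear speed of filter below 0.01 m/s); the robot touches nothing.
It fails at once if the bottle was moved more than 20 mm or tipped (distance of small_bottle from where it was at the start of the episode above 0.02 m or angle between small_bottle's own z axis and vertical above 0.3 rad).
It fails at once if the plaster model was moved more than 20 mm (distance of tooth_model from where it was at the start of the episode above 0.02 m).
It fails at once if the tin was moved more than 20 mm (distance of tin from where it was at the start of the episode above 0.02 m).
It also fails if it takes over 59 s, if anything falls off the work surface, if the arm or the gripper's body presses on something with over 40 N, if the wrist force passes 120 N, or if a joint passes its speed limit or range.

### The arm

A 6-joint arm with a two-finger parallel gripper is mounted at the origin on a cart in front of the work surface, level with it; the furniture and walls round the work are solid. World frame = base frame: x ahead of the robot, y to its left, z up, the work surface at z = 0. Lengths are in m, angles in rad, forces in N, time in s.
With the tool pointing down it reaches from about 0.35 to 0.925 m from the base axis. Payload 6.4 kg.
Tool frame: the origin (TCP) lies between the finger pads; the fingertips stand 14 mm ahead of it and the grasp point (between the pads) lies 5 mm behind it; z points along the fingers, y is the direction in which the jaws open and shut (so a half turn about z gives the same grasp; the last joint's range is limited). The gripper opens to 85 mm and grips with 20 to 120 N. Pads are 22 mm wide; open, the fingers measure 114 mm over their backs; the gripper's body (76 mm by 85 mm) begins 54 mm behind the grasp point. The pads swing forward as they close: fully open they stand 13 mm farther back than shut.
Start: joints at [-1.32, 0.245, 1.558, -0, 1.339, -0.174], TCP at [0.268, -0.592, 0.245] pointing down, gripper open.
Joint ranges: [-3.13, 3.13], [-1.02, 2.26], [0.13, 2.54], [-0.95, 4.09], [0.21, 2.88], [-2.74, 2.74]. Speed limits (rad/s): [2.57, 2.57, 3.14, 3.14, 3.14, 3.14].

### API

Orientations are given as a unit quaternion [x, y, z, w].
In Python, from station import arm, viewer, order gives the robot as it stands. The module is installed in compiled form; this text tells all that it offers.
- The arm moves only by the tool move_arm, never from a script. Its argument "deltas" is a list of rows, each an object with "rotation": the turn, a rotation vector about the world's x, y, z in units of 6 degrees (1.0 is 6 degrees), a list of three; "delta_pos": the shift along the world's x, y, z in units of 25 mm (1.0 is 25 mm), a list of three; "claw": the opening, from 0 (shut) to 1 (fully open). A call has 1 to 12 rows; each row is the pose to reach, as a shift and turn from the pose commanded when the call began; what a row does not reach only later rows make up. A row lasts 1/8 s, in which the tool goes at most 62.5 mm and 10.7 degrees, less where a joint would pass 70% of its speed; a pose out of reach is approached as far as the arm can. A call with a gripper value outside its range is refused whole. The fingers move at their own pace and stop on an object; "newtons" is the grip in N (left out, the last holds). Time passes only in rows, so rows that repeat a pose let the fingers close. It gives the time, the measured TCP pose, the force and the opening at its end, in the units of the state.
- arm.get_state(): the state, without advancing time (a new reading comes with each control period).
- viewer.snapshot(name): name is "scene" or "top"; returns (picture, depth): 384x512x3 uint8, red, green, blue; 384x512 float32, m along the optical axis (not along the pixel's ray), 0 where there is no reading.
- viewer.camera_model(name): a dict with "fx", "fy", "cx", "cy" (pixels), "cam_to_world" (4x4, takes a point from camera to world coordinates). Camera axes: x right, y down, z forward; pixel columns grow to the right and rows downward; lengths in m; the calibration is good to about 2 mm. A picture is of the moment at which its call begins. camera_model takes no time and is no camera call.
- order.sign_off(): hands the job in, once; it reports no verdict.
The state is a dict: "t": time; "joint_positions": joint angles; "joint_velocities": joint speeds; "tau": joint torques, N m; "tcp_pos": TCP position; "eef_rot": TCP orientation; "force": force on the tool from outside, world axes, zero at the start; "torque": the same for the moment, N m; "grip_width": finger opening in m.
Only numpy, scipy, OpenCV 4.12 (cv2) and the standard library are available. Lean on these libraries where they do the work, as an engineer would, in place of code of your own. Each camera call takes 0.05 s, during which the arm holds its last target.

## Working session

There is one attempt and no reset: what is moved stays moved. The work goes in short steps, Python scripts to look and compute and a tool call to move; the robot and the scene stay as the last step left them, time stands still between calls to the robot, and variables do not carry over. Pictures are saved under pics/ and viewed, and the job is handed in when it is done.

Besides the shell and the picture viewer there is one more tool, called after "Emit:" by a JSON object that holds its "op" and its "data". move_arm: Moves the arm, as the interface text tells. Its arguments: {"type":"object","properties":{"deltas":{"type":"array","items":{"type":"object","properties":{"rotation":{"type":"array","items":{"type":"number"}},"delta_pos":{"type":"array","items":{"type":"number"}},"claw":{"type":"number"}}}},"newtons":{"type":"number"}},"required":["deltas"]}

```bash
mkdir -p pics
python3 - <<'E'
from station import arm, viewer
import cv2, numpy as np
print(arm.get_state())
for n in ("scene","top"):
    p,d=viewer.snapshot(n); m=viewer.camera_model(n)
    np.savez(f"{n}0.npz",p=p,d=d,**{k:np.array(v) for k,v in m.items()})
    cv2.imwrite(f"pics/{n}0.png",cv2.resize(p[:,:,::-1],(800,600),interpolation=cv2.INTER_CUBIC))
    print(n,m)
E
```

```text
{'t': 0.0, 'joint_positions': array([-1.32009829e+00,  2.45834855e-01,  1.55901039e+00,  1.51666164e-05,
        1.33870293e+00, -1.74075065e-01]), 'joint_velocities': array([ 0.00130063,  0.000328  , -0.00044036, -0.00172209,  0.00083678,
       -0.00064778]), 'tau': array([ 3.29057759e-03, -4.29498947e+01, -3.26127684e+01,  4.53514610e-05,
        5.24696967e-03,  5.51213773e-06]), 'tcp_pos': array([ 0.26776413, -0.59170429,  0.24416895]), 'eef_rot': array([ 9.77530531e-01,  2.10791613e-01, -3.00775771e-05, -9.77329133e-04]), 'force': array([ 0.95650935,  0.76917222, -0.54839454]), 'torque': array([ 0.0242676 ,  0.05587037, -0.01999791]), 'grip_width': 0.08533861216636245}
scene {'fx': 471.5356105848314, 'fy': 471.5356105848314, 'cx': 260.1001398734877, 'cy': 201.27749025641702, 'cam_to_world': array([[-0.81575091, -0.40807345,  0.40991036,  0.0961796 ],
       [-0.57803516,  0.54987666, -0.60291875,  0.60282388],
       [ 0.02063499, -0.72877412, -0.68444319,  0.91253532],
       [ 0.        ,  0.        ,  0.        ,  1.        ]])}
top {'fx': 485.84507633634763, 'fy': 485.84507633634763, 'cx': 255.74091018417369, 'cy': 192.84864857332622, 'cam_to_world': array([[ 0.02119382, -0.99914985,  0.0353609 ,  0.52223263],
       [-0.99972726, -0.02152658, -0.0090564 , -0.12965194],
       [ 0.0098099 , -0.03515931, -0.99933357,  1.45704816],
       [ 0.        ,  0.        ,  0.        ,  1.        ]])}
```

View pics/scene0.png

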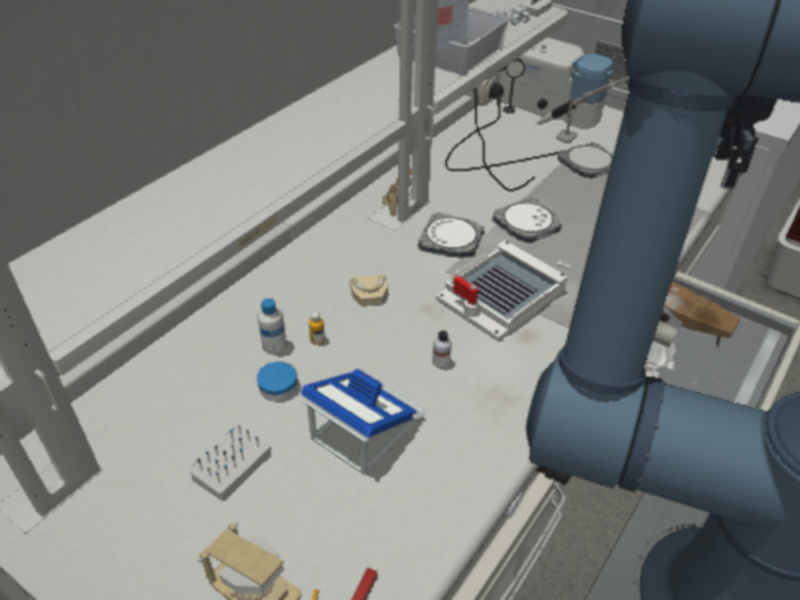

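View pics/top0.png

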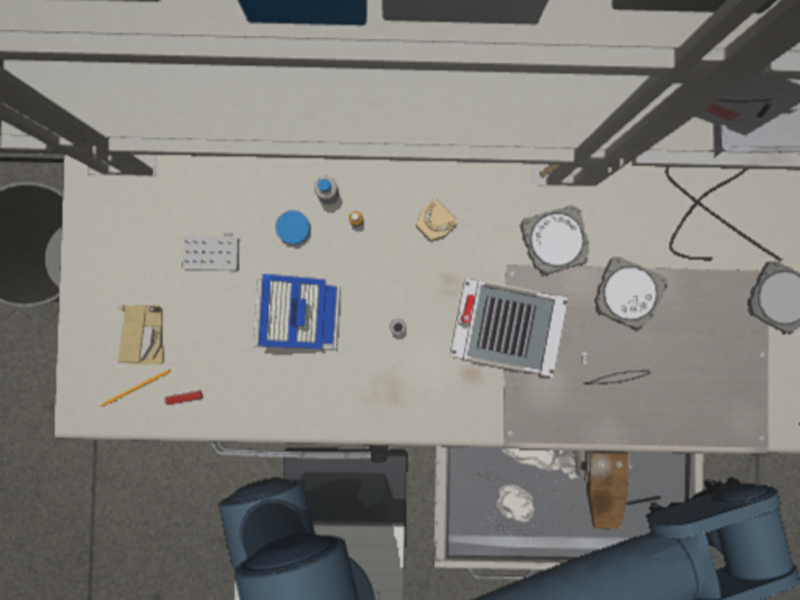

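The scene view has the filter on its rest at (360,400), the housing at (505,285), and the bottle at (443,350). In the top view the filter is at (298,313), the housing at (508,327) with its lip on the right, the red latch at (468,308) and the bottle at (398,327). Next I'll enlarge both.

Run:
```python
import cv2, numpy as np
z=np.load("top0.npz"); p=z['p'][:,:,::-1]
# orig px = /1.5625
for nm,(u0,v0,w,h) in dict(filt=(155,165,70,70),hous=(280,170,90,80)).items():
    c=p[v0:v0+h,u0:u0+w]; s=8 if w<80 else 7
    c=cv2.resize(c,None,fx=s,fy=s,interpolation=cv2.INTER_CUBIC)
    for k in range(0,w,10): cv2.putText(c,str(u0+k),(k*s,10),0,.35,(0,0,255),1); cv2.line(c,(k*s,0),(k*s,4),(0,0,255),1)
    for k in range(0,h,10): cv2.putText(c,str(v0+k),(0,k*s+4),0,.35,(0,0,255),1)
    cv2.imwrite(f"pics/{nm}.png",c)
z=np.load("scene0.npz"); p=z['p'][:,:,::-1]
for nm,(u0,v0,w,h) in dict(sfilt=(185,230,90,75),shous=(275,150,95,70)).items():
    c=p[v0:v0+h,u0:u0+w]; s=8
    c=cv2.resize(c,None,fx=s,fy=s,interpolation=cv2.INTER_CUBIC)
    for k in range(0,w,10): cv2.putText(c,str(u0+k),(k*s,10),0,.35,(0,0,255),1)
    for k in range(0,h,10): cv2.putText(c,str(v0+k),(0,k*s+4),0,.35,(0,0,255),1)
    cv2.imwrite(f"pics/{nm}.png",c)
```

```text
(no output)
```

View pics/filt.png

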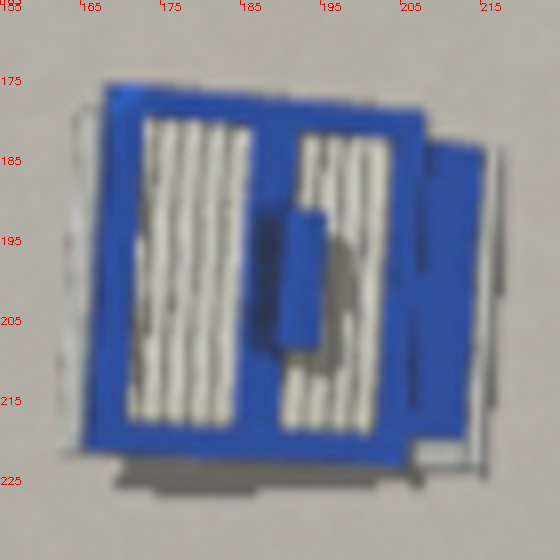

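View pics/hous.png

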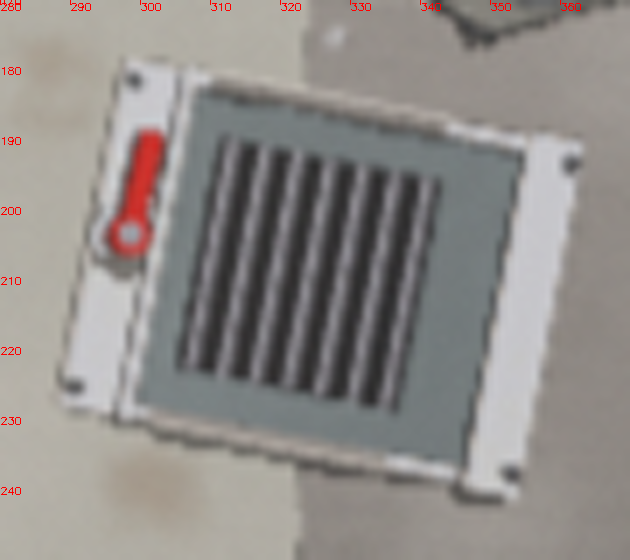

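View pics/sfilt.png

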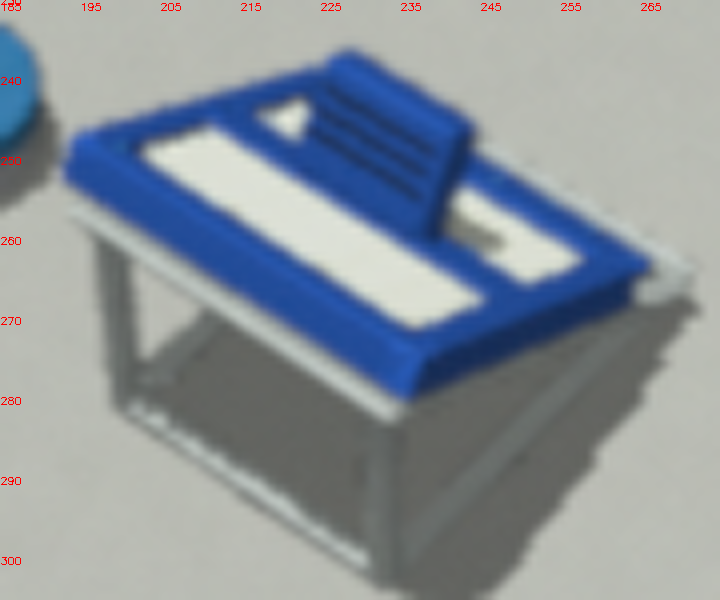

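View pics/shous.png

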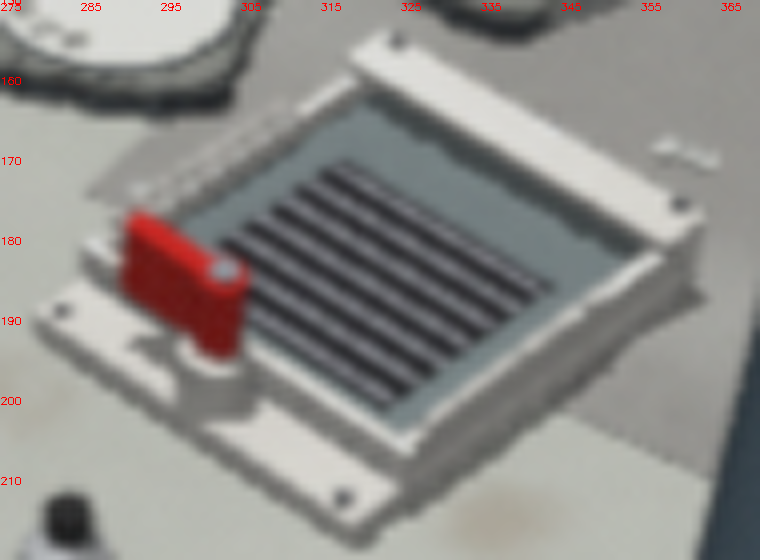

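```bash
cat > h.py <<'E'
import numpy as np, cv2
from scipy.spatial.transform import Rotation as R
def load(n):
    z=np.load(n); return {k:z[k] for k in z.files}
def cloud(z):
    d=z['d']; v,u=np.mgrid[:d.shape[0],:d.shape[1]]
    P=np.stack([(u-z['cx'])/z['fx']*d,(v-z['cy'])/z['fy']*d,d],-1)
    M=z['cam_to_world']; return P@M[:3,:3].T+M[:3,3]
def proj(z,X):
    M=z['cam_to_world']; c=(np.asarray(X)-M[:3,3])@M[:3,:3]
    return np.stack([c[...,0]/c[...,2]*z['fx']+z['cx'],c[...,1]/c[...,2]*z['fy']+z['cy']],-1)
E
python3 - <<'E'
from h import *
for n,pts in (("top0.npz",[(230,230),(330,185),(355,210),(350,220),(325,205),(293,215),(297,203),(300,192)]),("scene0.npz",[(240,220),(320,185),(340,168),(330,160)])):
    z=load(n);C=cloud(z)
    for u,v in pts: print(n,u,v,np.round(C[v,u],4))
z=load("top0.npz");C=cloud(z)
print(np.round(C[165:250:6,285:370:6,2]*1000).astype(int))
print(np.round(C[215,285:370,2]*1000).astype(int))
print(np.round(C[200,155:220,2]*1000).astype(int))
E
```

```text
top0.npz 230 230 [ 0.461  -0.0683  0.0023]
top0.npz 330 185 [ 0.6004 -0.3603  0.0331]
top0.npz 355 210 [ 0.5285 -0.4335  0.0397]
top0.npz 350 220 [ 0.4991 -0.4181  0.0453]
top0.npz 325 205 [ 0.5415 -0.3483  0.0214]
top0.npz 293 215 [ 0.5099 -0.2549  0.0127]
top0.npz 297 203 [ 0.5447 -0.2601  0.0762]
top0.npz 300 192 [ 0.5763 -0.2682  0.075 ]
scene0.npz 240 220 [ 0.6428 -0.107   0.0014]
scene0.npz 320 185 [ 0.5336 -0.3466  0.0159]
scene0.npz 340 168 [ 0.514  -0.4258  0.0371]
scene0.npz 330 160 [ 0.5559 -0.4402  0.0382]
[[  -3    3    0    6    2   -3    2   -2    5    1   21   17   18   19
    17]
 [  -1    6   -4    2    0   -6    2   -3    7    0   16   20   21   11
     3]
 [  -5    2    1    4    6   -2   -2   -4    3    2    4    2    4   -1
     5]
 [   1    3   11   12   16   27   32   40    1    0    2    3    2    0
     6]
 [  -3    3   12   13   23   18   18   17   16   23   28   30   41    0
     7]
 [  -2    1   48   31   20   19   20   19   21   18   20   18   37    5
     2]
 [  -8   -2   74   32   19   21   22   15   15   28   19   20   34   12
     7]
 [   3    8   37
[... 449 characters left out ...]
0    4
     0]
 [   5    3    7    2   -2   -2    9    2    1    8   -1   -3    4    4
     0]
 [   1   -1   -5    5    2    1    0   -1    5   -3    2    0   -2   -4
     7]]
[ 1  1  1  6 -3 17 13 19 13 12 15 14 15 18 33 25 21 24 20 16 20 19 24 19
 19 14 23 17 18 19 15 22 20 20 15 19 20 22 19 19 21 16 24 17 24 17 15 20
 26 17 21 19 19 13 23 22 22 19 17 21 13 20 17 22 22 35 40 31 36 43 36 38
 37 38  1 -5  2  0 -1  3 -3 -1  3  7  4]
[  8  -1   5  -2  -1  -3   5  -5  89  92  86  93  97 102  96 101  98  91
  81  88  86  81  78  80  80  81  78  72  73  77  73  85  91 100 109 107
 111 107 102 100  60  54  52  54  51  46  46  47  55  50  44  50  34  30
  27  20  25  23  23  18  20   3   0   5  -5]
```

```bash
cat > fit.py <<'E'
from h import *
from scipy.optimize import least_squares
T=load("top0.npz");S=load("scene0.npz")
def px(c,o,s): c=np.array(c,float); return (c+.5)/s-.5+np.array(o)
# filter
ft={(60,-65,16):(107,86),(-60,-65,16):(424,110),(-60,65,16):(407,466),(60,65,16):(83,451),(-88,-55,5):(485,147),(-88,55,5):(465,437),(8,-25,53):(292,208),(-8,-25,53):(327,212),(-8,25,53):(321,352),(8,25,53):(280,348)}
fs={(60,-65,16):(76,135),(60,65,16):(422,353),(-60,65,16):(652,265),(60,65,0):(408,400),(-8,-25,53):(350,50),(-8,25,53):(470,128)}
ht={(-77,-76,38):(530,133),(-77,76,38):(468,487),(-97.5,-76,38):(581,150),(-97.5,76,38):(519,500),(82,0,71):(128,234)}
hs={(-77,-76,38):(350,57),(-77,76,38):(655,245),(-97.5,-76,38):(382,31),(-97.5,76,38):(703,215),(82,0,71):(222,270)}
def go(A,ao,as_,B,bo,bs,res):
    Am=np.array(list(A))/1e3;Ap=px(list(A.values()),ao,as_);Bm=np.array(list(B))/1e3;Bp=px(list(B.values()),bo,bs)
    def f(q):
        Rm,t=res(q); return np.r_[(proj(T,Am@Rm.T+t)-Ap).ravel(),(proj(S,Bm@Rm.T+t)-Bp).ravel()]
    return f
def rf(q): return (R.from_euler('z',q[3])*R.from_euler('y',-q[4])).as_matrix(),q[:3]
def rh(q): return R.from_euler('z',q[3]).as_matrix(),np.r_[q[:2],q[2]]
f=go(ft,(155,165),8,fs,(185,230),8,rf)
s=least_squares(f,[.53,.08,.058,1.55,.52],loss='soft_l1')
print("filter",s.x,np.degrees(s.x[3:]));print(np.round(f(s.x).reshape(-1,2),1).tolist())
f=go(ht,(280,170),7,hs,(275,150),8,rh)
s=least_squares(f,[.53,-.34,0,1.4],loss='soft_l1')
print("housing",s.x,np.degrees(s.x[3:]));print(np.round(f(s.x).reshape(-1,2),1).tolist())
E
python3 fit.py
```

```text
filter [0.54933897 0.06025459 0.06019136 1.53575857 0.52596159] [87.99248459 30.13537923]
[[0.7, -0.8], [0.2, -0.2], [-0.4, -0.1], [0.7, 0.3], [-0.6, -0.6], [-0.3, 0.3], [-0.8, -0.5], [0.2, -0.6], [-0.2, -0.2], [-0.4, 0.1], [-0.6, -0.3], [0.6, 0.8], [-0.0, 0.1], [0.1, 1.2], [0.7, -0.7], [2.5, -0.4]]
housing [ 5.31575538e-01 -3.44943392e-01  1.15717920e-03  1.39559458e+00] [79.96167944]
[[0.2, -0.6], [-0.8, -0.1], [-0.3, -1.7], [-1.2, -0.6], [0.4, -0.3], [-0.0, -0.5], [2.5, -0.1], [0.3, -0.1], [0.8, 0.4], [0.8, 0.4]]
```

```bash
cat > ov.py <<'E'
from h import *
import sys
def pose(q): return (R.from_euler('z',q[3])*R.from_euler('y',-q[4])).as_matrix(),np.array(q[:3])
def box(x0,x1,y0,y1,z):return [((x0,y0,z),(x1,y0,z)),((x1,y0,z),(x1,y1,z)),((x1,y1,z),(x0,y1,z)),((x0,y1,z),(x0,y0,z))]
FL=box(-60,60,-65,65,16)+box(-60,60,-65,65,0)+box(-8,8,-25,25,53)+box(-8,8,-25,25,16)+box(-88,-60,-55,55,5)
HL=box(-97.5,-77,-76,76,38)+box(-77,63,-68,68,18)+box(-97.5,97.5,-76,76,0)+box(-77,63,-68,68,36)[::2]+box(76,88,-6,6,71)+box(63,63,-68,68,30)
def draw(z,L,q,u0,v0,w,h,s,name):
    c=cv2.resize(z['p'][v0:v0+h,u0:u0+w,::-1],None,fx=s,fy=s,interpolation=cv2.INTER_CUBIC)
    Rm,t=pose(q)
    for a,b in L:
        uv=proj(z,np.array([a,b])/1e3@Rm.T+t)
        uv=(uv+.5-[u0,v0])*s-.5
        cv2.line(c,*[tuple(int(k) for k in np.round(r)) for r in uv],(0,255,0) ,1,cv2.LINE_AA)
    cv2.imwrite(name,c); return c
if __name__=="__main__":
    T=load("top0.npz");S=load("scene0.npz")
    F=[.5493,.0603,.0602,1.5358,.5260];H=[.5316,-.3449,0,1.3956,0]
    a=draw(T,FL,F,150,165,75,70,5,"pics/o1.png");b=draw(T,HL,H,280,170,90,75,5,"pics/o2.png")
    c=draw(S,FL,F,185,230,90,75,5,"pics/o3.png");d=draw(S,HL,H,275,150,95,75,5,"pics/o4.png")
    P=lambda i:cv2.copyMakeBorder(i,0,400-i.shape[0],0,480-i.shape[1],0)[:300*2,:480]
    o=np.vstack([np.hstack([P(a),P(b)]),np.hstack([P(c),P(d)])]);cv2.imwrite("pics/ov0.png",cv2.resize(o,(720,600)))
    for n,A in (("a",a),("b",b),("c",c),("d",d)): cv2.imwrite(f"pics/ov_{n}.png",cv2.resize(A,None,fx=1.5,fy=1.5))
E
python3 ov.py
```

```text
(no output)
```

View pics/ov_b.png

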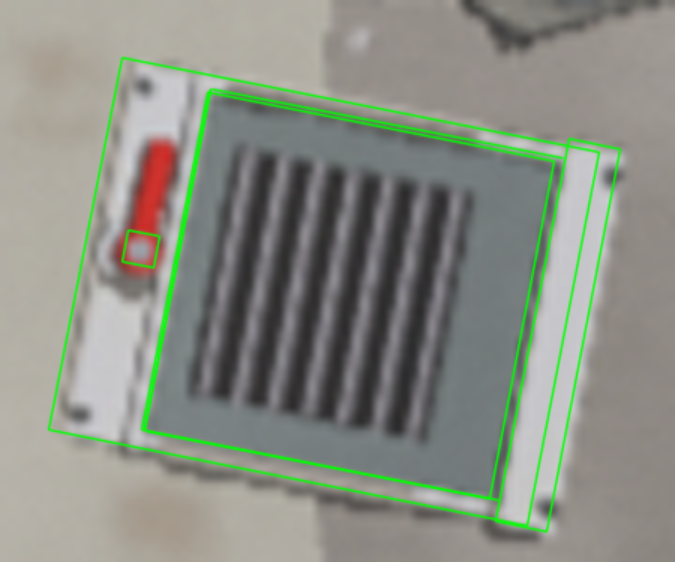

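View pics/ov_d.png

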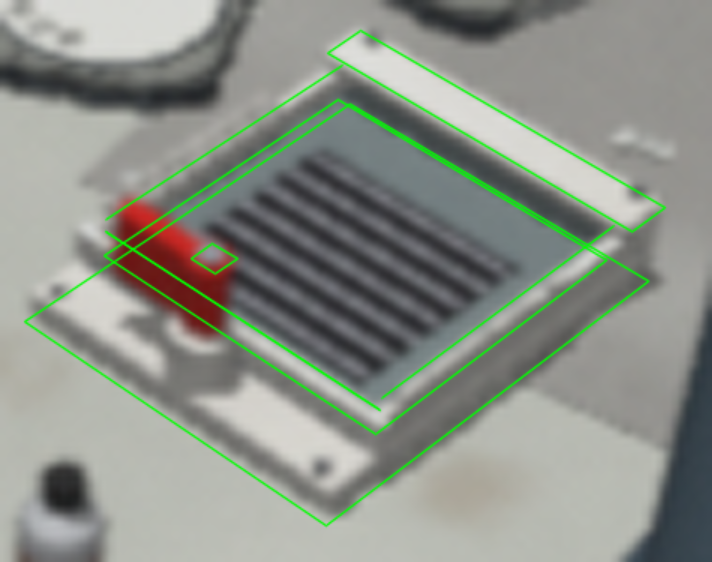

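View pics/ov_a.png

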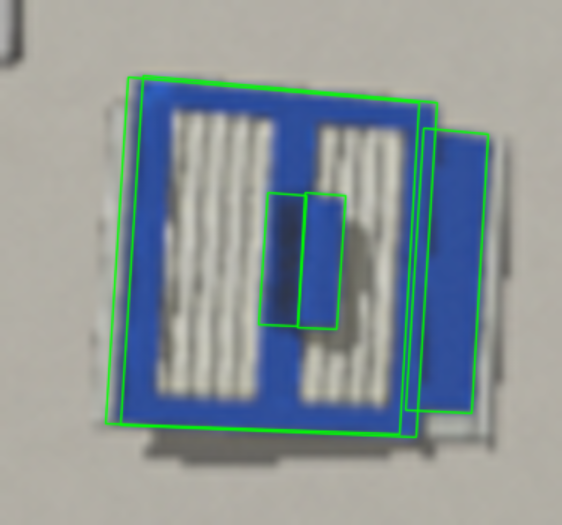

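View pics/ov_c.png

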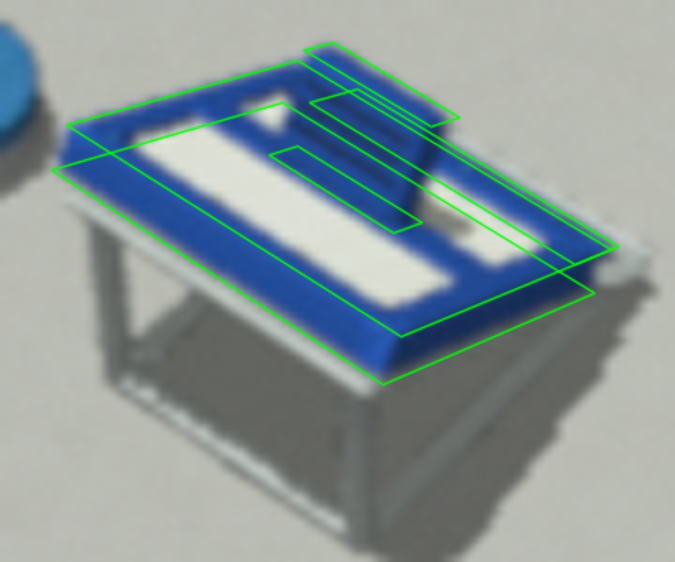

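Run:
```python
from h import *
T=load("top0.npz");S=load("scene0.npz")
def ray(z,p,h):
    d=z['cam_to_world'][:3,:3]@np.array([(p[0]-z['cx'])/z['fx'],(p[1]-z['cy'])/z['fy'],1]);o=z['cam_to_world'][:3,3]
    return o+d*(h-o[2])/d[2]
g=lambda c,o,s:(np.array(c)+.5)/s-.5+np.array(o)
P={}
for n,c,h in (("l1",(134,80),.012),("l2",(73,386),.012),("r1",(571,163),.038),("r2",(511,473),.038),("piv",(128,234),.071),("tip",(150,135),.071),("bottlecap",None,.07)):
    if c: P[n]=ray(T,g(c,(280,170),7),h); print(n,P[n].round(4))
P['b']=ray(T,(398/1.5625,327/1.5625),.07);print('bottle',P['b'])
for n,c,h in (("r1",(398,42),.038),("r2",(680,205),.038),("piv",(222,270),.071),("l1",(62,312),.012),("l2",(344,498),.012)):
    print('S',n,ray(S,g(c,(275,150),8),h).round(4)); P['s'+n]=ray(S,g(c,(275,150),8),h)
for a,b in (("r2","r1"),("l2","l1"),("sr2","sr1"),("sl2","sl1")):
    d=P[b]-P[a];print(a,np.degrees(np.arctan2(d[1],d[0]))+90,np.hypot(*d[:2]))
for a,b in (("r1","l1"),("r2","l2"),("sr1","sl1"),("sr2","sl2")):
    d=P[b]-P[a];print(a,np.degrees(np.arctan2(d[1],d[0])),np.hypot(*d[:2]))
d=P['tip']-P['piv'];print(np.degrees(np.arctan2(d[1],d[0])),np.hypot(*d[:2]))
for a in ("","s"):
  x=np.array([np.cos(1.3956),np.sin(1.3956)]);print(a,"pivot-based origin",P[a+'piv'][:2]-.082*x, "screwmid",((P[a+'r1']+P[a+'r2'])/2)[:2],((P[a+'l1']+P[a+'l2'])/2)[:2])
```

```text
l1 [ 0.6115 -0.2701  0.012 ]
l2 [ 0.4808 -0.2465  0.012 ]
r1 [ 0.5791 -0.4512  0.038 ]
r2 [ 0.4492 -0.4279  0.038 ]
piv [ 0.5449 -0.2631  0.071 ]
tip [ 0.5855 -0.2713  0.071 ]
bottle [ 0.52434669 -0.14030381  0.07      ]
S r1 [ 0.5824 -0.4524  0.038 ]
S r2 [ 0.4522 -0.4296  0.038 ]
S piv [ 0.5491 -0.2654  0.071 ]
S l1 [ 0.6151 -0.2721  0.012 ]
S l2 [ 0.4849 -0.2498  0.012 ]
r2 79.82293018048917 0.13196199114057913
l2 79.77656495287393 0.13273976780479543
sr2 80.06635112327281 0.13220462728602714
sl2 80.26374391847096 0.1320647617960089
r1 79.85718164587125 0.18395249050803822
r2 80.09925916291107 0.18406201470933453
sr1 79.72587984029664 0.18319462023420233
sr2 79.68093429228207 0.18274053770582271
-11.49272027557065 0.04143458638937326
 pivot-based origin [ 0.53058023 -0.34379604] screwmid [ 0.51412724 -0.43951632] [ 0.54614846 -0.2583171 ]
s pivot-based origin [ 0.53480235 -0.34616656] screwmid [ 0.51727449 -0.44100138] [ 0.54997871 -0.26098036]
```

```bash
cat > plan.py <<'E'
from h import *
from station import arm
H=np.array([.5325,-.345,0]);HY=1.395
F=np.array([.5495,.0603,.059]);FY=1.536
def filtR(yaw,tilt): return (R.from_euler('z',yaw)*R.from_euler('y',-tilt)).as_matrix()
def toolR(Rf): # tool z=-filter z, tool y=-filter x, tool x = y cross z
    z=-Rf[:,2];y=-Rf[:,0];return np.stack([np.cross(y,z),y,z],1)
def delta(p,Rt,s=None,p0=None,R0=None):
    s=s or arm.get_state()
    p0=s['tcp_pos'] if p0 is None else p0; R0=R.from_quat(s['eef_rot']) if R0 is None else R0
    rv=(R.from_matrix(Rt)*R0.inv()).as_rotvec()
    return np.round((np.array(p)-p0)/.025,3).tolist(),np.round(np.degrees(rv)/6,3).tolist()
E
python3 - <<'E'
from plan import *
Rf=filtR(FY,np.radians(30));Rt=toolR(Rf)
g=F+Rf@[0,0,.036];pre=F+Rf@[0,0,.116]
print(g,pre,delta(pre,Rt),delta(g,Rt))
E
```

```text
[0.54887379 0.0423109  0.09017691] [0.54748222 0.00233511 0.15945895] ([11.188, 23.764, -3.393], [4.931, 0.977, -4.287]) ([11.244, 25.363, -6.165], [4.931, 0.977, -4.287])
```

Emit:
{"op": "move_arm", "data": {"deltas": [{"delta_pos": [0.9,1.9,0.1],"rotation": [0.4,0.1,-0.36],"claw": 0.7},{"delta_pos": [1.9,3.8,0.2],"rotation": [0.8,0.16,-0.72],"claw": 0.7},{"delta_pos": [2.8,5.7,0.2],"rotation": [1.2,0.24,-1.07],"claw": 0.7},{"delta_pos": [3.7,7.7,0.2],"rotation": [1.6,0.33,-1.43],"claw": 0.7},{"delta_pos": [4.7,9.6,0.2],"rotation": [2.0,0.4,-1.8],"claw": 0.7},{"delta_pos": [5.6,11.5,0.2],"rotation": [2.5,0.5,-2.15],"claw": 0.7},{"delta_pos": [6.5,13.4,0.2],"rotation": [2.9,0.57,-2.5],"claw": 0.7},{"delta_pos": [7.5,15.3,0.2],"rotation": [3.3,0.65,-2.86],"claw": 0.7},{"delta_pos": [8.4,17.3,0.2],"rotation": [3.7,0.73,-3.2],"claw": 0.7},{"delta_pos": [9.3,19.2,0.2],"rotation": [4.1,0.8,-3.6],"claw": 0.7},{"delta_pos": [10.2,21.1,0.1],"rotation": [4.5,0.9,-3.9],"claw": 0.7},{"delta_pos": [11.2,23.0,0.0],"rotation": [4.93,0.98,-4.29],"claw": 0.7}]}}

```text
t: 1.6
tcp_pos: [0.5483, -0.0155, 0.245]
eef_rot: [0.966, -0.018, 0.004, -0.259]
force: [-0.1, -0.3, -0.4]
grip_width: 0.0599
```

```bash
cat > snap.py <<'E'
import sys
from h import *
from station import viewer,arm
tag=sys.argv[1]
for n in sys.argv[2:]:
    p,d=viewer.snapshot(n);m=viewer.camera_model(n)
    np.savez(f"{n}{tag}.npz",p=p,d=d,**{k:np.array(v) for k,v in m.items()})
    cv2.imwrite(f"pics/{n}{tag}.png",cv2.resize(p[:,:,::-1],(800,600),interpolation=cv2.INTER_CUBIC))
s=arm.get_state();print({k:np.round(s[k],4).tolist() for k in ('t','tcp_pos','eef_rot','force','grip_width','joint_positions')})
E
python3 - <<'E'
from plan import *
Rf=filtR(FY,np.radians(30));Rt=toolR(Rf)
g=F+Rf@[0,0,.036];pre=F+Rf@[0,0,.116]
s=arm.get_state();print(s['tcp_pos'],s['joint_positions'],s['force'])
print(g,pre,delta(pre,Rt),delta(g,Rt))
E
```

```text
[ 0.54830559 -0.01552949  0.24497813] [-0.44610659  0.06961327  1.81633398  0.4770785   1.4927046   1.0656595 ] [-0.110949   -0.31449763 -0.3840573 ]
[0.54887379 0.0423109  0.09017691] [0.54748222 0.00233511 0.15945895] ([-0.033, 0.715, -3.421], [0.003, -0.014, 0.013]) ([0.023, 2.314, -6.192], [0.003, -0.014, 0.013])
```

Emit:
{"op": "move_arm", "data": {"deltas": [{"delta_pos": [0,0.3,-1.2],"rotation": [0,0,0],"claw": 0.7},{"delta_pos": [0,0.6,-2.4],"rotation": [0,0,0],"claw": 0.7},{"delta_pos": [-0.02,0.72,-3.4],"rotation": [0,0,0],"claw": 0.7},{"delta_pos": [-0.02,0.72,-3.4],"rotation": [0,0,0],"claw": 0.7}]}}

```text
t: 2.1
tcp_pos: [0.5457, 0.0016, 0.1581]
eef_rot: [0.966, -0.017, 0.002, -0.259]
force: [-0.1, -1.0, -0.3]
grip_width: 0.0598
```

```bash
python3 snap.py 1 scene top
python3 - <<'E'
from h import *
a=load("scene1.npz")['p'][190:320,170:300,::-1];b=load("top1.npz")['p'][150:250,140:240,::-1]
cv2.imwrite("pics/c1.png",np.hstack([cv2.resize(a,(400,400),interpolation=2),cv2.resize(b,(400,400),interpolation=2)]))
E
```

```text
{'t': 2.2, 'tcp_pos': [0.5477, 0.0006, 0.1608], 'eef_rot': [0.966, -0.0169, 0.0044, -0.2579], 'force': [0.0149, 0.3354, 0.7784], 'grip_width': 0.0594, 'joint_positions': [-0.4194, 0.1652, 1.8796, 0.4946, 1.3396, 1.0112]}
```

View pics/c1.png

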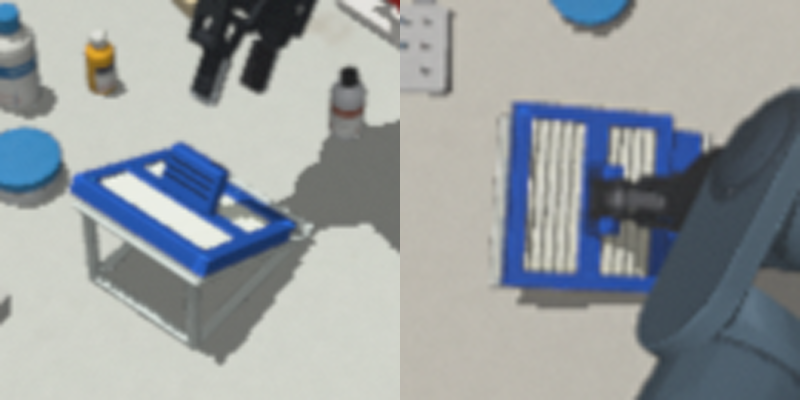

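The left crop shows the open fingers above the filter. In the right crop (top view) they straddle the grip: finger middle at row 200, grip from row 165 to 235. Now the descent and grasp.

Emit:
{"op": "move_arm", "data": {"deltas": [{"delta_pos": [0.02,0.4,-0.7],"rotation": [0,0,0],"claw": 0.7},{"delta_pos": [0.03,0.8,-1.4],"rotation": [0,0,0],"claw": 0.7},{"delta_pos": [0.04,1.2,-2.1],"rotation": [0,0,0],"claw": 0.7},{"delta_pos": [0.06,1.6,-2.77],"rotation": [0,0,0],"claw": 0.7},{"delta_pos": [0.06,1.6,-2.77],"rotation": [0,0,0],"claw": 0.7},{"delta_pos": [0.06,1.6,-2.77],"rotation": [0,0,0],"claw": 0.7}], "newtons": 50}}

```text
t: 2.95
tcp_pos: [0.5493, 0.0407, 0.0913]
eef_rot: [0.966, -0.017, 0.004, -0.258]
force: [0.4, -0.4, 0.5]
grip_width: 0.0599
```

```bash
python3 snap.py 2 scene
python3 - <<'E'
from h import *
a=load("scene2.npz")['p'][190:320,170:300,::-1]
cv2.imwrite("pics/c2.png",cv2.resize(a,(600,600),interpolation=2))
E
```

```text
{'t': 3.0, 'tcp_pos': [0.5495, 0.0404, 0.0917], 'eef_rot': [0.9661, -0.0168, 0.0048, -0.2577], 'force': [0.0706, -0.3901, 0.0743], 'grip_width': 0.06, 'joint_positions': [-0.35, 0.2646, 1.913, 0.5347, 1.1937, 0.9966]}
```

View pics/c2.png

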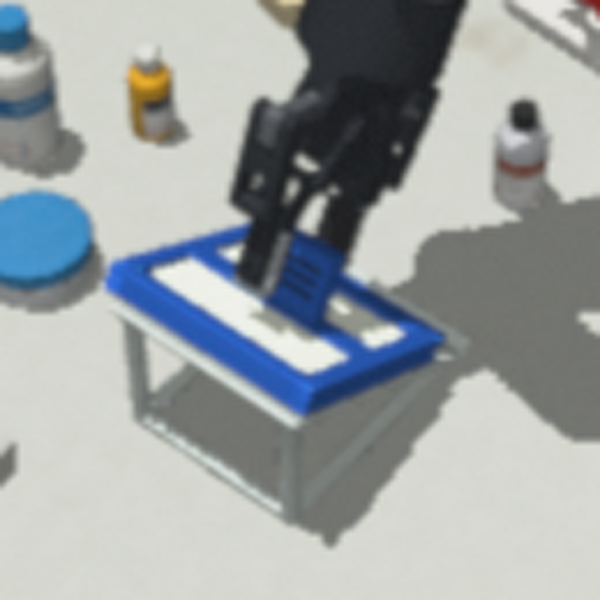

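The grip sits between the jaws, around (310,275). Closing now.

Emit:
{"op": "move_arm", "data": {"deltas": [{"delta_pos": [0,0,0],"rotation": [0,0,0],"claw": 0.3},{"delta_pos": [0,0,0],"rotation": [0,0,0],"claw": 0.0},{"delta_pos": [0,0,0],"rotation": [0,0,0],"claw": 0.0},{"delta_pos": [0,0,0],"rotation": [0,0,0],"claw": 0.0},{"delta_pos": [0,0,0],"rotation": [0,0,0],"claw": 0.0},{"delta_pos": [0,0,0],"rotation": [0,0,0],"claw": 0.0},{"delta_pos": [0,0,0],"rotation": [0,0,0],"claw": 0.0}], "newtons": 60}}

```text
t: 3.88
tcp_pos: [0.5493, 0.0402, 0.0914]
eef_rot: [0.966, -0.017, 0.005, -0.257]
force: [0.5, -6.0, 3.7]
grip_width: 0.0153
```

Emit:
{"op": "move_arm", "data": {"deltas": [{"delta_pos": [0,-0.2,0.4],"rotation": [0,0,0],"claw": 0.0},{"delta_pos": [0,-0.5,1.0],"rotation": [0,0,0],"claw": 0.0},{"delta_pos": [0,-0.7,2.0],"rotation": [0,0,0],"claw": 0.0},{"delta_pos": [0,-0.8,3.0],"rotation": [0,0,0],"claw": 0.0},{"delta_pos": [0,-0.8,4.0],"rotation": [0,0,0],"claw": 0.0},{"delta_pos": [0,-0.8,4.0],"rotation": [0,0,0],"claw": 0.0},{"delta_pos": [0,-0.8,4.0],"rotation": [0,0,0],"claw": 0.0}]}}

```text
t: 4.75
tcp_pos: [0.5483, 0.0208, 0.1902]
eef_rot: [0.966, -0.017, 0.004, -0.258]
force: [0.2, 0.4, -2.9]
grip_width: 0.0152
```

```bash
python3 snap.py 3 scene top
python3 - <<'E'
from h import *
a=load("scene3.npz")['p'][170:300,170:300,::-1];b=load("top3.npz")['p'][150:250,150:250,::-1]
cv2.imwrite("pics/c3s.png",cv2.resize(a,(600,600),interpolation=2));cv2.imwrite("pics/c3t.png",cv2.resize(b,(600,600),interpolation=2))
E
```

```text
{'t': 4.85, 'tcp_pos': [0.548, 0.021, 0.1896], 'eef_rot': [0.9659, -0.0172, 0.0029, -0.2583], 'force': [-0.1011, 0.1598, -2.3637], 'grip_width': 0.0145, 'joint_positions': [-0.3844, 0.1185, 1.8728, 0.4974, 1.3744, 1.0672]}
```

View pics/c3s.png

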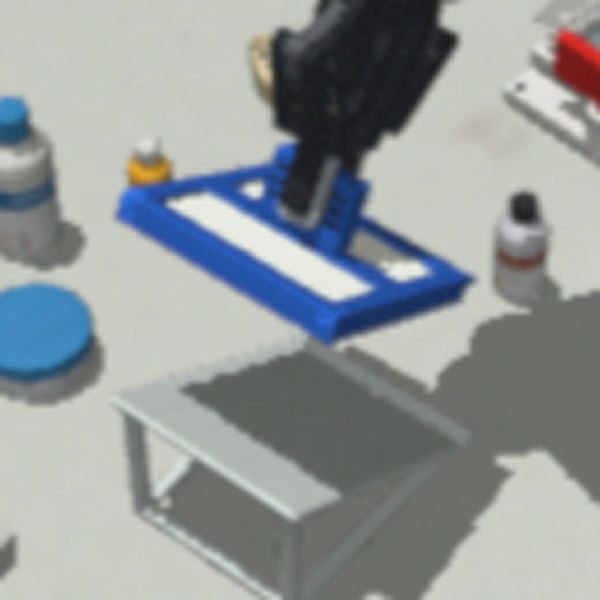

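View pics/c3t.png

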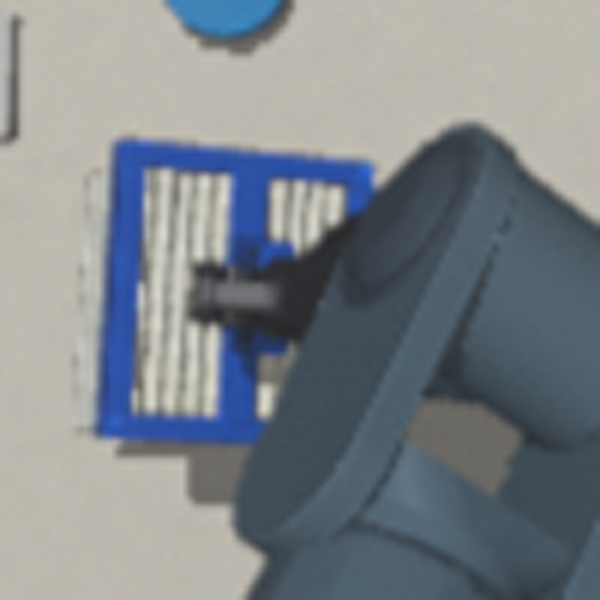

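```bash
cat > fit3.py <<'E'
from h import *
from scipy.optimize import least_squares
T=load("top3.npz");S=load("scene3.npz")
ft={(60,-65,16):(118,138),(60,65,16):(98,437),(-60,-65,16):(374,162)}
fs={(60,-65,16):(126,190),(60,65,16):(336,315),(-60,65,16):(473,278),(60,65,0):(330,343)}
px=lambda A,o,s:(np.array(list(A.values()),float)+.5)/s-.5+np.array(o)
Am=np.array(list(ft))/1e3;Ap=px(ft,(150,150),6);Bm=np.array(list(fs))/1e3;Bp=px(fs,(170,170),600/130)
def f(q):
    Rm=(R.from_euler('z',q[3])*R.from_euler('y',-q[4])).as_matrix();t=q[:3]
    return np.r_[(proj(T,Am@Rm.T+t)-Ap).ravel(),(proj(S,Bm@Rm.T+t)-Bp).ravel()]
s=least_squares(f,[.55,.04,.16,1.53,.52],loss='soft_l1');print(s.x,np.degrees(s.x[3:]));print(np.round(f(s.x),1))
from plan import filtR
for y,t in ((s.x[3],s.x[4]),(1.536,np.radians(30))):
    Rf=filtR(y,t);print("tcp in filter",(Rf.T@(np.array([.548,.021,.1900])-s.x[:3])).round(4))
print(np.round(R.from_quat([0.966,-0.017,0.004,-0.258]).as_matrix(),3))
E
python3 fit3.py
```

```text
[0.54817648 0.04162011 0.15983996 1.52951436 0.5342757 ] [87.63471775 30.61174254]
[ 0.3 -0.3  0.2  0.2 -0.4 -0.2 -0.7 -0.9  0.9  0.1  0.4 -0.1 -0.4  1. ]
tcp in filter [-0.0024 -0.0007  0.0365]
tcp in filter [-0.0028 -0.0005  0.0364]
[[ 0.999 -0.031  0.016]
 [-0.035 -0.866  0.498]
 [-0.001 -0.499 -0.867]]
```

```bash
cat >> plan.py <<'E'
TCPF=np.array([0,0,.0365])
def tongue_pose(tx,tz,tilt,ty=0,H=H,HY=HY):
    Rf=filtR(HY,np.radians(tilt)); c=np.cos(HY);s=np.sin(HY)
    te=H+np.array([c*tx-s*ty,s*tx+c*ty,tz])
    o=te-Rf@[-.088,0,0]; return o+Rf@TCPF,toolR(Rf)
E
python3 - <<'E'
from plan import *
p0=R0=None
for w in ((-.062,.110,24),(-.064,.060,24),(-.066,.023,24),(-.088,.021,24)):
    p,Rt=tongue_pose(*w); d=delta(p,Rt,p0=p0,R0=R0); print(w,p.round(4),d);
E
```

```text
(-0.062, 0.11, 24) [ 0.5331 -0.3415  0.1791] ([-0.597, -14.501, -0.42], [-0.989, 0.073, -1.344])
(-0.064, 0.06, 24) [ 0.5328 -0.3435  0.1291] ([-0.611, -14.58, -2.42], [-0.989, 0.073, -1.344])
(-0.066, 0.023, 24) [ 0.5324 -0.3454  0.0921] ([-0.625, -14.659, -3.9], [-0.989, 0.073, -1.344])
(-0.088, 0.021, 24) [ 0.5286 -0.3671  0.0901] ([-0.778, -15.525, -3.98], [-0.989, 0.073, -1.344])
```

Emit:
{"op": "move_arm", "data": {"deltas": [{"delta_pos": [0,-0.6,0.5],"rotation": [0,0,0],"claw": 0},{"delta_pos": [-0.05,-1.8,0.8],"rotation": [-0.1,0,-0.1],"claw": 0},{"delta_pos": [-0.1,-3.2,0.8],"rotation": [-0.2,0,-0.3],"claw": 0},{"delta_pos": [-0.2,-4.8,0.8],"rotation": [-0.3,0,-0.5],"claw": 0},{"delta_pos": [-0.3,-6.4,0.8],"rotation": [-0.4,0,-0.6],"claw": 0},{"delta_pos": [-0.35,-8.0,0.8],"rotation": [-0.5,0,-0.8],"claw": 0},{"delta_pos": [-0.4,-9.6,0.8],"rotation": [-0.6,0,-0.9],"claw": 0},{"delta_pos": [-0.5,-11.2,0.8],"rotation": [-0.7,0.05,-1.1],"claw": 0},{"delta_pos": [-0.55,-12.6,0.6],"rotation": [-0.85,0.07,-1.2],"claw": 0},{"delta_pos": [-0.6,-13.7,0.2],"rotation": [-0.95,0.07,-1.3],"claw": 0},{"delta_pos": [-0.6,-14.5,-0.4],"rotation": [-0.99,0.07,-1.34],"claw": 0},{"delta_pos": [-0.6,-14.5,-0.4],"rotation": [-0.99,0.07,-1.34],"claw": 0}]}}

```text
t: 6.35
tcp_pos: [0.5328, -0.3432, 0.1798]
eef_rot: [0.974, -0.087, 0.019, -0.207]
force: [0.9, -0.1, -2.8]
grip_width: 0.015
```

```bash
python3 snap.py 4 scene top
python3 - <<'E'
from h import *
a=load("scene4.npz")['p'][100:230,260:390,::-1];b=load("top4.npz")['p'][150:260,270:380,::-1]
cv2.imwrite("pics/c4s.png",cv2.resize(a,(600,600),interpolation=2));cv2.imwrite("pics/c4t.png",cv2.resize(b,(600,600),interpolation=2))
from plan import *
for w in ((-.064,.060,24),(-.066,.023,24),(-.088,.021,24)):
    p,Rt=tongue_pose(*w);print(w,delta(p,Rt))
E
```

```text
{'t': 6.45, 'tcp_pos': [0.5337, -0.342, 0.1813], 'eef_rot': [0.9744, -0.0855, 0.0196, -0.2069], 'force': [1.0977, 0.2146, -2.5956], 'grip_width': 0.015, 'joint_positions': [-0.871, 0.3861, 1.5434, 0.3203, 1.4921, 0.8042]}
(-0.064, 0.06, 24) ([-0.037, -0.06, -2.086], [0.006, 0.026, -0.001])
(-0.066, 0.023, 24) ([-0.051, -0.139, -3.566], [0.006, 0.026, -0.001])
(-0.088, 0.021, 24) ([-0.205, -1.005, -3.646], [0.006, 0.026, -0.001])
```

View pics/c4s.png

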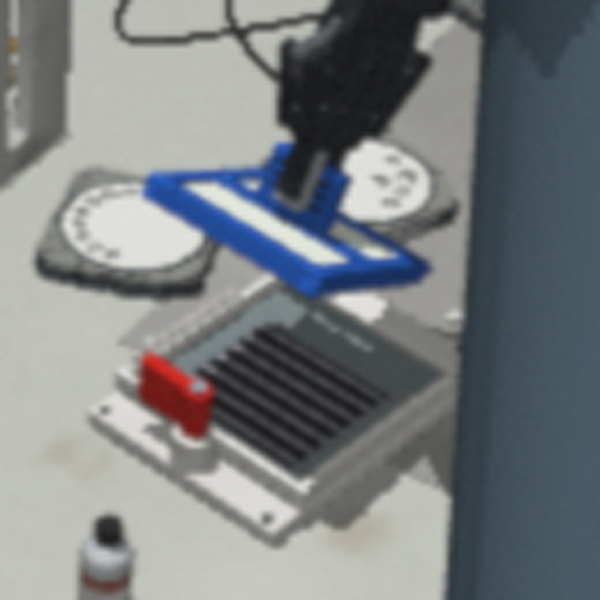

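View pics/c4t.png

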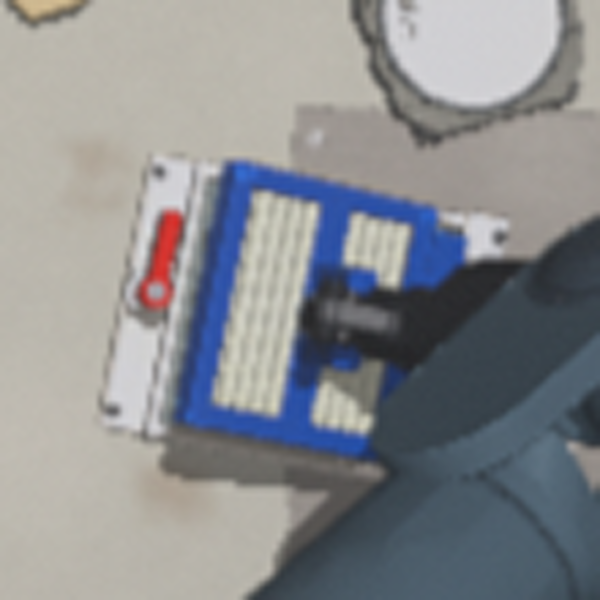

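```bash
cat > fit4.py <<'E'
from h import *
from scipy.optimize import least_squares
from plan import *
T=load("top4.npz");S=load("scene4.npz")
ft={(60,-65,16):(234,159),(60,65,16):(180,426),(-60,-65,16):(438,212),(-88,-55,5):(467,234)}
fs={(60,-65,16):(151,178),(60,65,16):(318,282),(-60,65,16):(432,263),(60,65,0):(315,298)}
px=lambda A,o,s:(np.array(list(A.values()),float)+.5)/s-.5+np.array(o)
Am=np.array(list(ft))/1e3;Ap=px(ft,(270,150),600/110);Bm=np.array(list(fs))/1e3;Bp=px(fs,(260,100),600/130)
st=arm.get_state();tcp=np.array([.5332,-.3422,.180])
Rm=filtR(HY,np.radians(24));exp=tcp-Rm@TCPF;print("expected",exp)
hx=np.array([np.cos(HY),np.sin(HY)]);hy=np.array([-hx[1],hx[0]])
for nm,wt,ws,Ho in (("top",1,0,(.5306,-.3438)),("scene",0,1,(.5348,-.3462)),("both",1,1,(.5325,-.345))):
    def f(q):
        Rq=filtR(q[2],np.radians(24));t=np.r_[q[:2],exp[2]]
        return np.r_[wt*(proj(T,Am@Rq.T+t)-Ap).ravel(),ws*(proj(S,Bm@Rq.T+t)-Bp).ravel()]
    s=least_squares(f,[*exp[:2],HY],loss='soft_l1');d=s.x[:2]-np.array(Ho);e=exp[:2]-np.array(Ho)
    print(nm,s.x,np.degrees(s.x[2]),"housing rel",d@hx,d@hy,"assumed",e@hx,e@hy,np.round(f(s.x),1))
E
python3 fit4.py
```

```text
expected [ 0.53579643 -0.32758292  0.14665559]
top [ 0.53476246 -0.32555566  1.39324673] 79.82715748620075 housing rel 0.01869113787473699 -0.0009075151278807862 assumed 0.016875947440548468 -0.002280100112973114 [ 0.1  0.1  0.4 -0.2 -0.2 -0.5 -0.3  0.8 -0.  -0.   0.  -0.   0.  -0.
 -0.   0. ]
scene [ 0.53462804 -0.32334316  1.39649005] 80.01298613389092 housing rel 0.02247448738186008 0.004166790509134804 assumed 0.01850441019684639 0.0022749091132910236 [-0.   0.  -0.  -0.  -0.  -0.  -0.   0.  -0.9 -0.6  1.3 -0.9  0.2  0.3
 -0.4  1.4]
both [ 0.53486931 -0.32508833  1.39055277] 79.67280465917693 housing rel 0.02001915879985865 0.0011496003400655967 assumed 0.017725157267984435 -0.00019951301578487778 [-0.  -0.   0.1 -0.3 -0.3 -0.5 -0.4  0.9 -0.6 -1.1  1.4 -1.2  0.5  0.
 -0.3  1. ]
```

```bash
sed -i 's/^H=.*/H=np.array([.5331,-.3475,0]);HY=1.395/' plan.py
python3 - <<'E'
from plan import *
for w in ((-.064,.060,24),(-.066,.024,24),(-.078,.0225,24),(-.088,.0215,24)):
    p,Rt=tongue_pose(*w);print(w,delta(p,Rt,p0=np.array([.5332,-.3422,.180])))
E
```

```text
(-0.064, 0.06, 24) ([0.007, -0.151, -2.035], [0.006, 0.026, -0.001])
(-0.066, 0.024, 24) ([-0.007, -0.23, -3.475], [0.006, 0.026, -0.001])
(-0.078, 0.0225, 24) ([-0.091, -0.702, -3.535], [0.006, 0.026, -0.001])
(-0.088, 0.0215, 24) ([-0.161, -1.096, -3.575], [0.006, 0.026, -0.001])
```

Emit:
{"op": "move_arm", "data": {"deltas": [{"delta_pos": [0,-0.05,-0.5],"rotation": [0,0,0],"claw": 0},{"delta_pos": [0,-0.1,-1.2],"rotation": [0,0,0],"claw": 0},{"delta_pos": [0,-0.15,-2.0],"rotation": [0,0,0],"claw": 0},{"delta_pos": [0,-0.18,-2.5],"rotation": [0,0,0],"claw": 0},{"delta_pos": [0,-0.2,-3.0],"rotation": [0,0,0],"claw": 0},{"delta_pos": [0,-0.22,-3.3],"rotation": [0,0,0],"claw": 0},{"delta_pos": [0,-0.23,-3.45],"rotation": [0,0,0],"claw": 0},{"delta_pos": [0,-0.23,-3.45],"rotation": [0,0,0],"claw": 0}]}}

```text
t: 7.45
tcp_pos: [0.534, -0.3476, 0.0949]
eef_rot: [0.975, -0.085, 0.02, -0.207]
force: [-0.2, -0.6, -2.3]
grip_width: 0.015
```

```bash
python3 snap.py 5 scene top
python3 - <<'E'
from h import *
a=load("scene5.npz")['p'][110:230,260:380,::-1];b=load("top5.npz")['p'][160:250,280:370,::-1]
cv2.imwrite("pics/c5s.png",cv2.resize(a,(600,600),interpolation=2));cv2.imwrite("pics/c5t.png",cv2.resize(b,(600,600),interpolation=2))
E
```

```text
{'t': 7.55, 'tcp_pos': [0.5342, -0.3478, 0.0954], 'eef_rot': [0.9746, -0.0852, 0.02, -0.2062], 'force': [-0.9932, -0.7214, -2.6974], 'grip_width': 0.0153, 'joint_positions': [-0.8758, 0.4999, 1.5628, 0.3245, 1.3657, 0.7565]}
```

View pics/c5s.png

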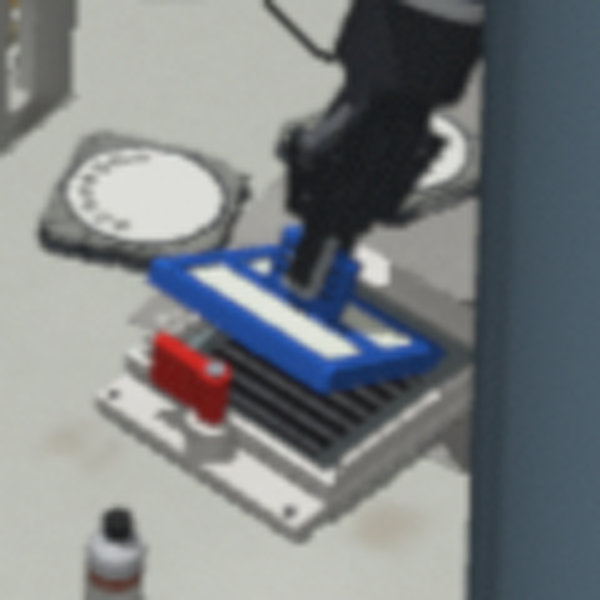

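View pics/c5t.png

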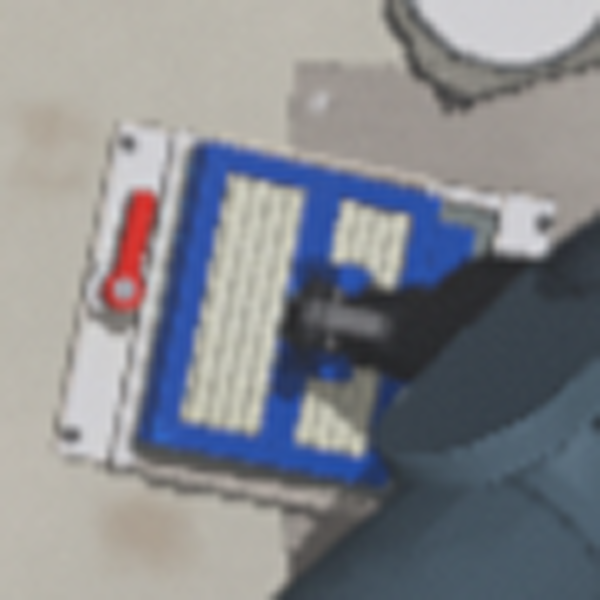

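The top crop shows the tongue corner at (475,235), about 10 mm short of the lip edge at (495,235), with the sides parallel to the walls. Next, the insertion.

Emit:
{"op": "move_arm", "data": {"deltas": [{"delta_pos": [-0.03,-0.15,-0.05],"rotation": [0,0,0],"claw": 0},{"delta_pos": [-0.06,-0.3,-0.08],"rotation": [0,0,0],"claw": 0},{"delta_pos": [-0.08,-0.45,-0.1],"rotation": [0,0,0],"claw": 0},{"delta_pos": [-0.11,-0.6,-0.12],"rotation": [0,0,0],"claw": 0},{"delta_pos": [-0.13,-0.72,-0.14],"rotation": [0,0,0],"claw": 0},{"delta_pos": [-0.14,-0.8,-0.15],"rotation": [0,0,0],"claw": 0},{"delta_pos": [-0.14,-0.8,-0.15],"rotation": [0,0,0],"claw": 0}]}}

```text
t: 8.43
tcp_pos: [0.5304, -0.3676, 0.091]
eef_rot: [0.974, -0.085, 0.02, -0.207]
force: [-0.6, -0.4, -3.1]
grip_width: 0.0153
```

```bash
python3 snap.py 6 scene top
python3 - <<'E'
from h import *
a=load("scene6.npz")['p'][110:230,260:380,::-1];b=load("top6.npz")['p'][160:250,280:370,::-1]
cv2.imwrite("pics/c6s.png",cv2.resize(a,(600,600),interpolation=2));cv2.imwrite("pics/c6t.png",cv2.resize(b,(600,600),interpolation=2))
E
```

```text
{'t': 8.525, 'tcp_pos': [0.5304, -0.3674, 0.091], 'eef_rot': [0.9745, -0.0852, 0.0196, -0.2066], 'force': [-1.037, 0.6856, -2.3797], 'grip_width': 0.0149, 'joint_positions': [-0.8984, 0.5267, 1.5336, 0.3174, 1.3753, 0.7383]}
```

View pics/c6t.png

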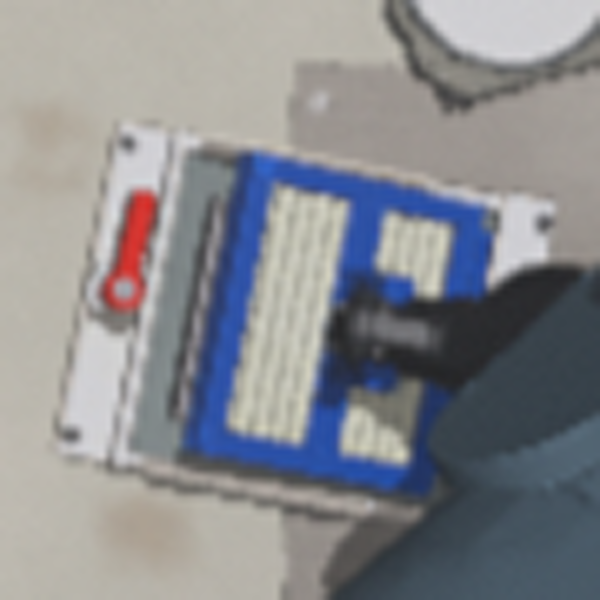

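View pics/c6s.png

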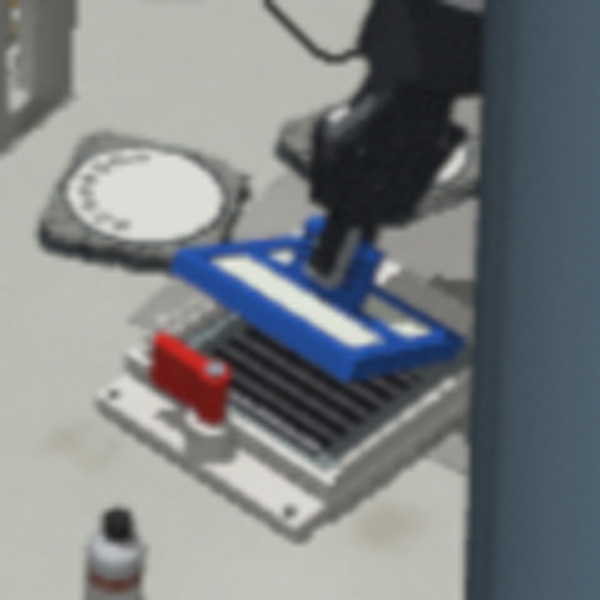

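Run:
```python
from plan import *
s=arm.get_state();tcp=np.array([.5304,-.3675,.091])
p,Rt=tongue_pose(-.0866,.022,24);print("ref",p-tcp); H0=tcp-p
_,R0=tongue_pose(-.0866,.022,24);R0=R.from_matrix(R0)
print("orient err",np.degrees((R0*R.from_quat(s['eef_rot']).inv()).as_rotvec()))
for w in [(-.0875,.020,24),(-.0878,.0195,20),(-.088,.0195,16),(-.088,.0195,12),(-.088,.0195,8),(-.088,.0195,4),(-.088,.0195,2),(-.088,.0195,0)]:
    p,Rt=tongue_pose(*w);print(w,delta(p+H0,Rt,p0=tcp,R0=R0))
```

```text
ref [-0.00098216 -0.0007294   0.00013723]
orient err [ 0.07071624  0.15619332 -0.03951721]
(-0.0875, 0.02, 24) ([-0.006, -0.035, -0.08], [0.0, 0.0, 0.0])
(-0.0878, 0.0195, 20) ([0.024, 0.136, -0.29], [-0.656, 0.117, 0.0])
(-0.088, 0.0195, 16) ([0.053, 0.299, -0.492], [-1.313, 0.233, -0.0])
(-0.088, 0.0195, 12) ([0.081, 0.455, -0.706], [-1.969, 0.35, 0.0])
(-0.088, 0.0195, 8) ([0.106, 0.595, -0.93], [-2.626, 0.466, 0.0])
(-0.088, 0.0195, 4) ([0.128, 0.72, -1.164], [-3.282, 0.583, 0.0])
(-0.088, 0.0195, 2) ([0.138, 0.777, -1.284], [-3.61, 0.641, 0.0])
(-0.088, 0.0195, 0) ([0.147, 0.829, -1.405], [-3.938, 0.7, 0.0])
```

Emit:
{"op": "move_arm", "data": {"deltas": [{"delta_pos": [-0.01,-0.035,-0.08],"rotation": [0,0,0],"claw": 0},{"delta_pos": [-0.01,-0.035,-0.08],"rotation": [0,0,0],"claw": 0},{"delta_pos": [0.01,0.05,-0.19],"rotation": [-0.33,0.06,0],"claw": 0},{"delta_pos": [0.02,0.14,-0.29],"rotation": [-0.66,0.12,0],"claw": 0},{"delta_pos": [0.04,0.22,-0.39],"rotation": [-0.98,0.18,0],"claw": 0},{"delta_pos": [0.05,0.3,-0.49],"rotation": [-1.31,0.23,0],"claw": 0},{"delta_pos": [0.07,0.38,-0.6],"rotation": [-1.64,0.29,0],"claw": 0},{"delta_pos": [0.08,0.455,-0.71],"rotation": [-1.97,0.35,0],"claw": 0},{"delta_pos": [0.095,0.53,-0.82],"rotation": [-2.3,0.41,0],"claw": 0},{"delta_pos": [0.106,0.595,-0.93],"rotation": [-2.63,0.47,0],"claw": 0},{"delta_pos": [0.106,0.595,-0.93],"rotation": [-2.63,0.47,0],"claw": 0}]}}

```text
t: 9.9
tcp_pos: [0.5331, -0.3524, 0.0679]
eef_rot: [0.994, -0.086, 0.007, -0.068]
force: [0.7, 3.5, 4.8]
grip_width: 0.0152
```

```bash
python3 snap.py 7 scene top
python3 - <<'E'
from h import *
a=load("scene7.npz")['p'][110:230,260:380,::-1];b=load("top7.npz")['p'][160:250,280:370,::-1]
cv2.imwrite("pics/c7s.png",cv2.resize(a,(600,600),interpolation=2));cv2.imwrite("pics/c7t.png",cv2.resize(b,(600,600),interpolation=2))
E
```

```text
{'t': 10.0, 'tcp_pos': [0.5331, -0.3525, 0.068], 'eef_rot': [0.9938, -0.0867, 0.0072, -0.0688], 'force': [-0.2406, 4.6632, 5.6301], 'grip_width': 0.0148, 'joint_positions': [-0.8046, 0.457, 1.6431, 0.1255, 1.1246, 0.8813]}
```

View pics/c7t.png

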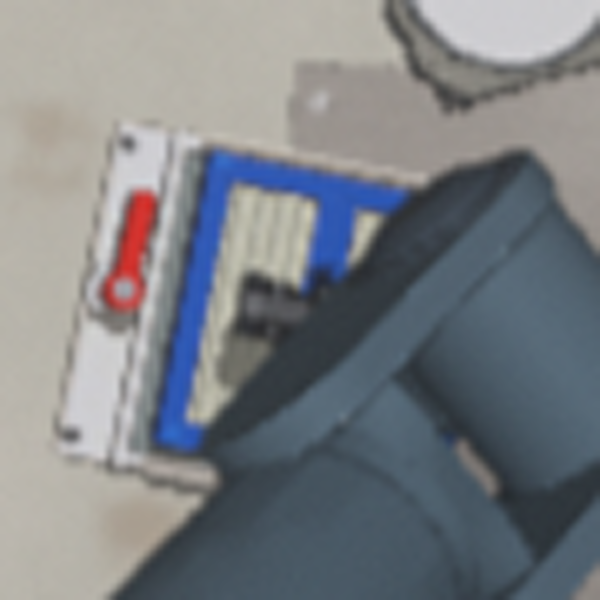

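View pics/c7s.png

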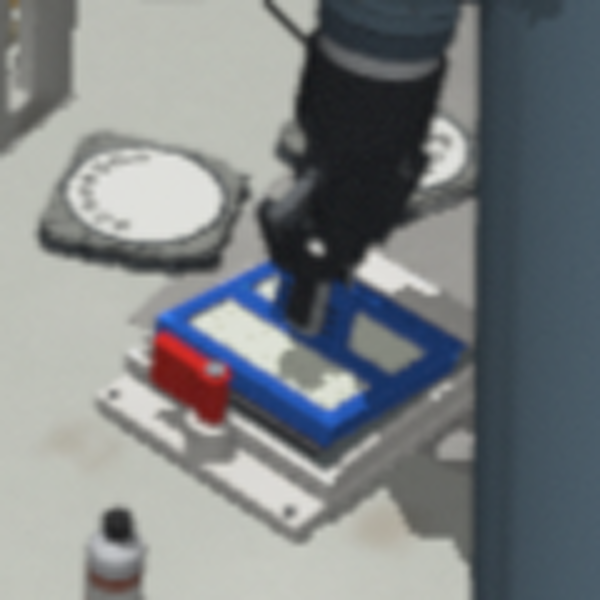

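Emit:
{"op": "move_arm", "data": {"deltas": [{"delta_pos": [0.015,0.08,-0.02],"rotation": [-0.1,0.02,0],"claw": 0},{"delta_pos": [0.03,0.14,-0.13],"rotation": [-0.4,0.07,0],"claw": 0},{"delta_pos": [0.04,0.2,-0.24],"rotation": [-0.72,0.13,0],"claw": 0},{"delta_pos": [0.05,0.26,-0.34],"rotation": [-1.0,0.18,0],"claw": 0},{"delta_pos": [0.055,0.3,-0.42],"rotation": [-1.25,0.22,0],"claw": 0},{"delta_pos": [0.055,0.31,-0.44],"rotation": [-1.31,0.23,0],"claw": 0},{"delta_pos": [0.055,0.31,-0.44],"rotation": [-1.31,0.23,0],"claw": 0}]}}

```text
t: 10.88
tcp_pos: [0.5345, -0.3443, 0.0566]
eef_rot: [0.996, -0.087, 0.001, 0.0]
force: [0.5, 0.6, 0.6]
grip_width: 0.0151
```

```bash
python3 snap.py 8 scene top
python3 - <<'E'
from h import *
a=load("scene8.npz")['p'][110:230,260:380,::-1];b=load("top8.npz")['p'][160:250,280:370,::-1]
cv2.imwrite("pics/c8s.png",cv2.resize(a,(600,600),interpolation=2));cv2.imwrite("pics/c8t.png",cv2.resize(b,(600,600),interpolation=2))
from plan import *
s=arm.get_state();_,Rt=tongue_pose(-.088,.018,0);print(delta(s['tcp_pos'],Rt))
E
```

```text
{'t': 10.975, 'tcp_pos': [0.5345, -0.3444, 0.0566], 'eef_rot': [0.9962, -0.0871, 0.0011, -0.0], 'force': [0.8908, 0.8141, 1.573], 'grip_width': 0.0151, 'joint_positions': [-0.751, 0.4368, 1.6914, 0.0016, 1.0117, 0.9934]}
([0.0, 0.0, 0.0], [0.001, 0.021, -0.013])
```

View pics/c8s.png

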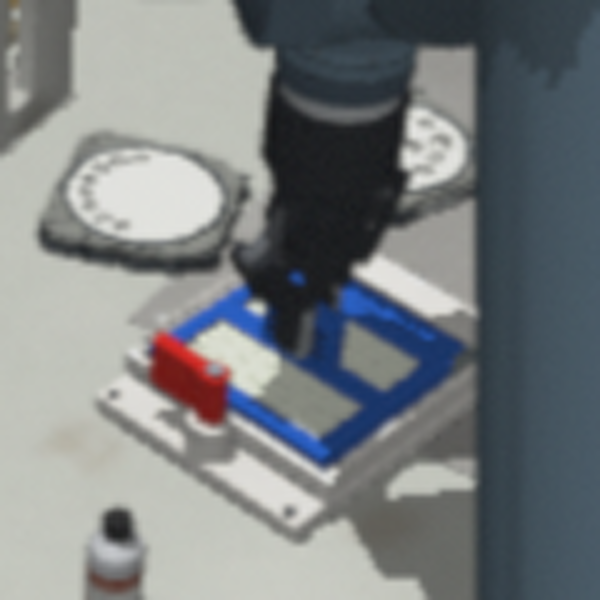

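View pics/c8t.png

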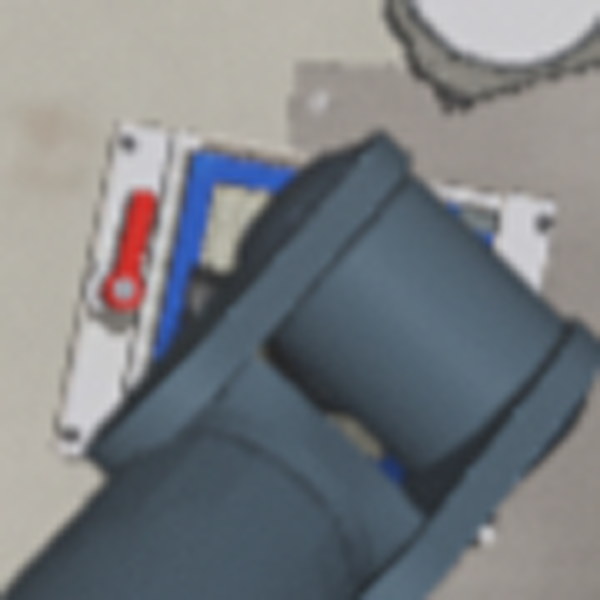

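It now lies level in the housing (+x edge at about (270,400) in the scene crop), perhaps 2 mm high. Pressing gently.

Emit:
{"op": "move_arm", "data": {"deltas": [{"delta_pos": [0,0,-0.04],"rotation": [0,0,0],"claw": 0},{"delta_pos": [0,0,-0.08],"rotation": [0,0,0],"claw": 0},{"delta_pos": [0,0,-0.08],"rotation": [0,0,0],"claw": 0},{"delta_pos": [0,0,-0.08],"rotation": [0,0,0],"claw": 0}]}}

```text
t: 11.48
tcp_pos: [0.5345, -0.3444, 0.0566]
eef_rot: [0.996, -0.087, 0.001, -0.0]
force: [-4.8, 5.2, 12.8]
grip_width: 0.0153
```

Emit:
{"op": "move_arm", "data": {"deltas": [{"delta_pos": [0,0.02,-0.06],"rotation": [0,0,0],"claw": 0},{"delta_pos": [0,0.02,-0.06],"rotation": [0,0,0],"claw": 0},{"delta_pos": [0,0.02,-0.06],"rotation": [0,0,0],"claw": 0}]}}

```text
t: 11.85
tcp_pos: [0.5345, -0.3444, 0.0565]
eef_rot: [0.996, -0.087, 0.0, 0.0]
force: [-9.7, 7.1, 20.5]
grip_width: 0.0151
```

```bash
python3 snap.py 9 scene top
python3 - <<'E'
from h import *
a=load("scene9.npz")['p'][150:220,270:370,::-1]
cv2.imwrite("pics/c9s.png",cv2.resize(a,(800,560),interpolation=2))
C=cloud(load("scene9.npz"))
z=load("scene9.npz");P=z['p'].astype(int)
m=(P[...,2]>P[...,0]+60)&(P[...,2]>P[...,1]+40);m[:150]=0;m[220:]=0;m[:,:275]=0;m[:,365:]=0
X=C[m];X=X[(X[:,2]>.02)&(X[:,2]<.05)];A=np.c_[X[:,:2]-X[:,:2].mean(0),np.ones(len(X))]
print(len(X),np.linalg.lstsq(A,X[:,2],rcond=None)[0],X.mean(0))
E
```

```text
{'t': 11.95, 'tcp_pos': [0.5345, -0.3444, 0.0566], 'eef_rot': [0.9962, -0.0869, 0.0004, 0.0001], 'force': [-10.0386, 7.4666, 21.123], 'grip_width': 0.0151, 'joint_positions': [-0.7506, 0.4376, 1.6905, 0.0004, 1.0127, 0.9941]}
487 [0.00896709 0.053983   0.03251898] [ 0.51543916 -0.34950948  0.03251898]
```

View pics/c9s.png

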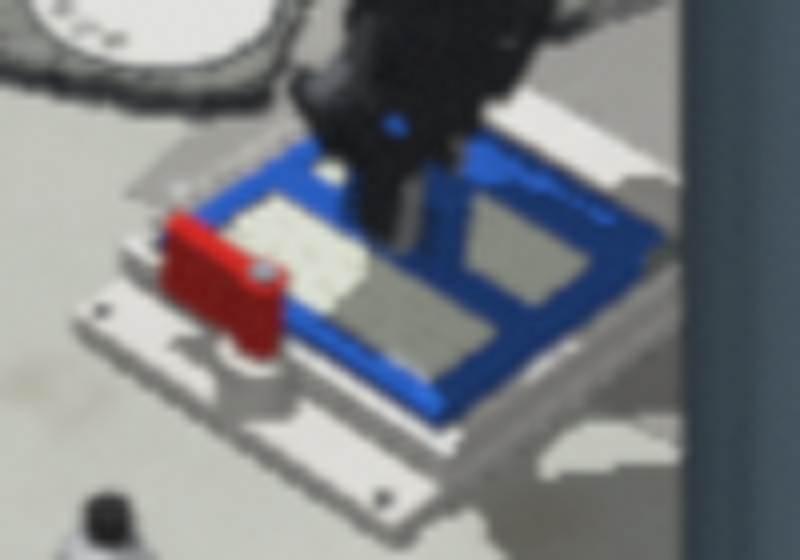

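Pressing added force (20 N) without any further travel, so it's seated. I'll relax the press and release.

Emit:
{"op": "move_arm", "data": {"deltas": [{"delta_pos": [0,0,0.06],"rotation": [0,0,0],"claw": 0},{"delta_pos": [0,0,0.1],"rotation": [0,0,0],"claw": 0},{"delta_pos": [0,0,0.1],"rotation": [0,0,0],"claw": 0.2},{"delta_pos": [0,0,0.15],"rotation": [0,0,0],"claw": 0.45},{"delta_pos": [0,0,0.2],"rotation": [0,0,0],"claw": 0.45},{"delta_pos": [0,0,0.2],"rotation": [0,0,0],"claw": 0.45},{"delta_pos": [0,0,0.2],"rotation": [0,0,0],"claw": 0.45}]}}

```text
t: 12.82
tcp_pos: [0.5344, -0.3444, 0.0582]
eef_rot: [0.996, -0.087, 0.001, 0.001]
force: [-0.6, 0.3, -0.9]
grip_width: 0.0386
```

Emit:
{"op": "move_arm", "data": {"deltas": [{"delta_pos": [0,0,0.8],"rotation": [0,0,0],"claw": 0.45},{"delta_pos": [0,0,1.8],"rotation": [0,0,0],"claw": 0.45},{"delta_pos": [0,0,3.0],"rotation": [0,0,0],"claw": 0.45},{"delta_pos": [0.4,0.8,4.0],"rotation": [0,0,0],"claw": 0.45},{"delta_pos": [0.9,1.8,4.0],"rotation": [0,0,0],"claw": 0.45},{"delta_pos": [1.6,2.9,4.0],"rotation": [0,0,0],"claw": 0.45},{"delta_pos": [1.6,2.9,4.0],"rotation": [0,0,0],"claw": 0.45}]}}

```text
t: 13.7
tcp_pos: [0.5756, -0.2705, 0.16]
eef_rot: [0.996, -0.085, 0.002, 0.001]
force: [0.4, -1.2, -0.7]
grip_width: 0.0384
```

```bash
python3 snap.py 10 scene top
python3 - <<'E'
from h import *
a=load("scene10.npz")['p'][130:230,260:380,::-1];b=load("top10.npz")['p'][160:250,280:370,::-1]
cv2.imwrite("pics/c10s.png",cv2.resize(a,(720,600),interpolation=2));cv2.imwrite("pics/c10t.png",cv2.resize(b,(600,600),interpolation=2))
E
```

```text
{'t': 13.8, 'tcp_pos': [0.5746, -0.2722, 0.1594], 'eef_rot': [0.9962, -0.0867, 0.0016, 0.0011], 'force': [0.0878, 0.4882, -0.7531], 'grip_width': 0.0383, 'joint_positions': [-0.6203, 0.2967, 1.6599, -0.0002, 1.181, 1.1242]}
```

View pics/c10s.png

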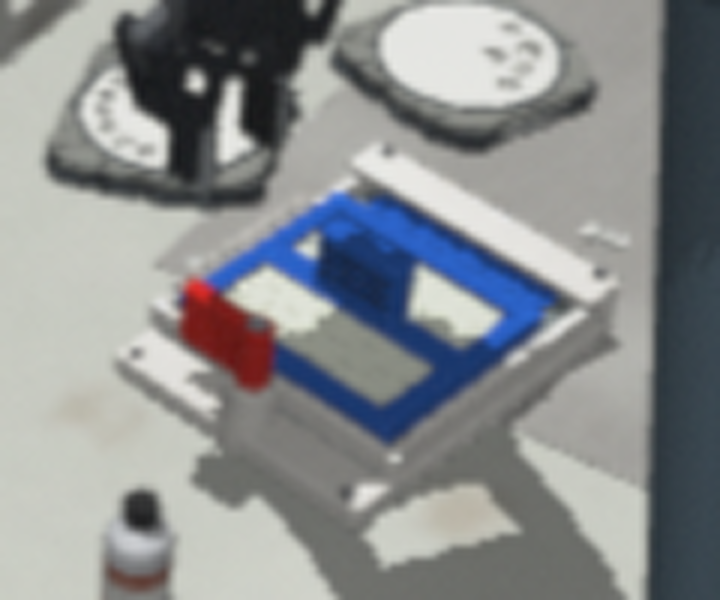

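View pics/c10t.png

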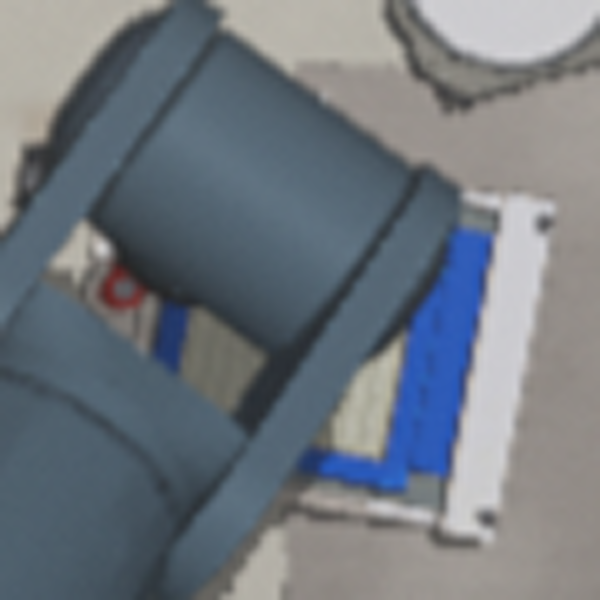

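The filter lies flat, with its tongue edge hidden under the lip (scene crop (560,300); top crop, the lip edge runs from (495,200) to (450,500)). The latch hasn't moved. Next I'll pinch it.

Emit:
{"op": "move_arm", "data": {"deltas": [{"delta_pos": [0,-0.03,-1.2],"rotation": [0,0,0],"claw": 0.45},{"delta_pos": [0,-0.03,-2.5],"rotation": [0,0,0],"claw": 0.45},{"delta_pos": [0,-0.03,-3.5],"rotation": [0,0,0],"claw": 0.45},{"delta_pos": [0,-0.03,-4.1],"rotation": [0,0,0],"claw": 0.45},{"delta_pos": [0,-0.03,-4.1],"rotation": [0,0,0],"claw": 0.45}], "newtons": 20}}

```text
t: 14.42
tcp_pos: [0.5737, -0.2729, 0.055]
eef_rot: [0.996, -0.087, 0.0, 0.0]
force: [0.6, -0.1, 0.7]
grip_width: 0.0386
```

```bash
python3 snap.py 11 scene
python3 - <<'E'
from h import *
a=load("scene11.npz")['p'][130:230,260:380,::-1]
cv2.imwrite("pics/c11s.png",cv2.resize(a,(720,600),interpolation=2))
E
```

```text
{'t': 14.475, 'tcp_pos': [0.5745, -0.2732, 0.0562], 'eef_rot': [0.9962, -0.0872, 0.0013, 0.0007], 'force': [0.1007, 0.5005, 0.7128], 'grip_width': 0.0384, 'joint_positions': [-0.6219, 0.4376, 1.6912, 0.0001, 1.0098, 1.1235]}
```

View pics/c11s.png

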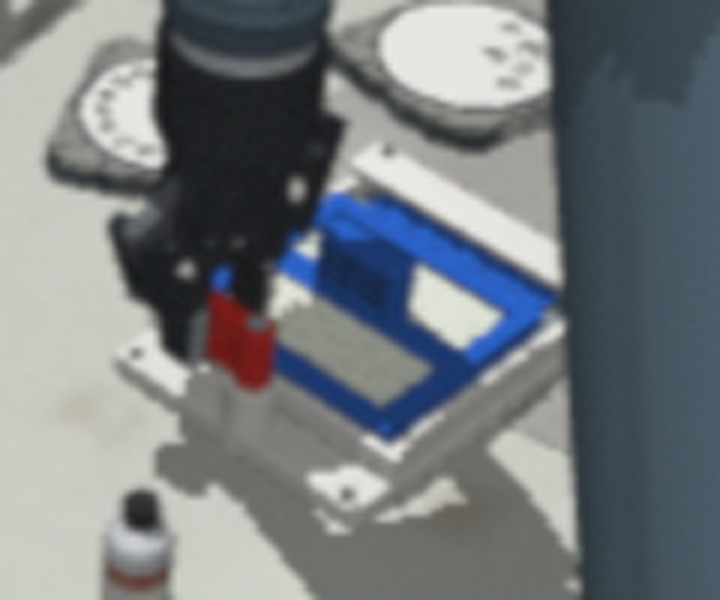

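The fingers straddle the red bar, one on each side of (215,320). Closing.

Emit:
{"op": "move_arm", "data": {"deltas": [{"delta_pos": [0,0,0],"rotation": [0,0,0],"claw": 0.2},{"delta_pos": [0,0,0],"rotation": [0,0,0],"claw": 0.0},{"delta_pos": [0,0,0],"rotation": [0,0,0],"claw": 0.0},{"delta_pos": [0,0,0],"rotation": [0,0,0],"claw": 0.0},{"delta_pos": [0,0,0],"rotation": [0,0,0],"claw": 0.0}], "newtons": 20}}

```text
t: 15.1
tcp_pos: [0.5758, -0.2713, 0.0574]
eef_rot: [0.996, -0.087, 0.002, -0.0]
force: [1.7, 7.3, 3.8]
grip_width: 0.0122
```

Run:
```python
from plan import *
s=arm.get_state();p=s['tcp_pos'];print(p,s['grip_width'],s['force'])
hx=np.array([np.cos(HY),np.sin(HY)]);piv=H[:2]+.082*hx
r=p[:2]-piv;print(piv,np.hypot(*r),np.degrees(np.arctan2(r[1],r[0])))
for a in np.arange(-8,-97,-8):
    q=R.from_euler('z',np.radians(a)).as_matrix()[:2,:2]@r;print(a,np.round((q-r)/.025,2),round(a/6,2))
```

```text
[ 0.57583757 -0.27130163  0.05741323] 0.01215593294554077 [1.72428783 7.26597229 3.76804257]
[ 0.54744116 -0.26676382] 0.028756697434276692 -9.07923505719853
-8 [-0.04 -0.16] -1.33
-16 [-0.09 -0.31] -2.67
-24 [-0.17 -0.45] -4.0
-32 [-0.27 -0.57] -5.33
-40 [-0.38 -0.69] -6.67
-48 [-0.51 -0.78] -8.0
-56 [-0.65 -0.86] -9.33
-64 [-0.8  -0.92] -10.67
-72 [-0.96 -0.95] -12.0
-80 [-1.12 -0.97] -13.33
-88 [-1.28 -0.96] -14.67
-96 [-1.44 -0.93] -16.0
```

Emit:
{"op": "move_arm", "data": {"deltas": [{"delta_pos": [-0.04,-0.16,0],"rotation": [0,0,-1.33],"claw": 0},{"delta_pos": [-0.09,-0.31,0],"rotation": [0,0,-2.67],"claw": 0},{"delta_pos": [-0.17,-0.45,0],"rotation": [0,0,-4.0],"claw": 0},{"delta_pos": [-0.27,-0.57,0],"rotation": [0,0,-5.33],"claw": 0},{"delta_pos": [-0.38,-0.69,0],"rotation": [0,0,-6.67],"claw": 0},{"delta_pos": [-0.51,-0.78,0],"rotation": [0,0,-8.0],"claw": 0},{"delta_pos": [-0.51,-0.78,0],"rotation": [0,0,-8.0],"claw": 0}]}}

```text
t: 15.98
tcp_pos: [0.5625, -0.2893, 0.0571]
eef_rot: [0.874, -0.485, 0.0, -0.001]
force: [1.2, 12.6, 7.0]
grip_width: 0.0111
```

Emit:
{"op": "move_arm", "data": {"deltas": [{"delta_pos": [-0.14,-0.04,0],"rotation": [0,0,-1.33],"claw": 0},{"delta_pos": [-0.29,-0.09,0],"rotation": [0,0,-2.67],"claw": 0},{"delta_pos": [-0.45,-0.12,0],"rotation": [0,0,-4.0],"claw": 0},{"delta_pos": [-0.61,-0.14,0],"rotation": [0,0,-5.33],"claw": 0},{"delta_pos": [-0.75,-0.13,0],"rotation": [0,0,-6.5],"claw": 0},{"delta_pos": [-0.75,-0.13,0],"rotation": [0,0,-6.5],"claw": 0}]}}

```text
t: 16.73
tcp_pos: [0.5435, -0.2933, 0.0571]
eef_rot: [-0.663, 0.749, 0.001, 0.0]
force: [0.7, 10.1, 5.4]
grip_width: 0.0106
```

```bash
python3 snap.py 12 scene
python3 - <<'E'
from h import *
a=load("scene12.npz")['p'][130:230,260:380,::-1]
cv2.imwrite("pics/c12s.png",cv2.resize(a,(720,600),interpolation=2))
E
```

```text
{'t': 16.775, 'tcp_pos': [0.5436, -0.2933, 0.0571], 'eef_rot': [-0.6628, 0.7488, 0.0008, 0.0002], 'force': [0.3224, 8.7161, 6.045], 'grip_width': 0.0107, 'joint_positions': [-0.6783, 0.4021, 1.7383, 0.0007, 1.0027, 2.5846]}
```

View pics/c12s.png

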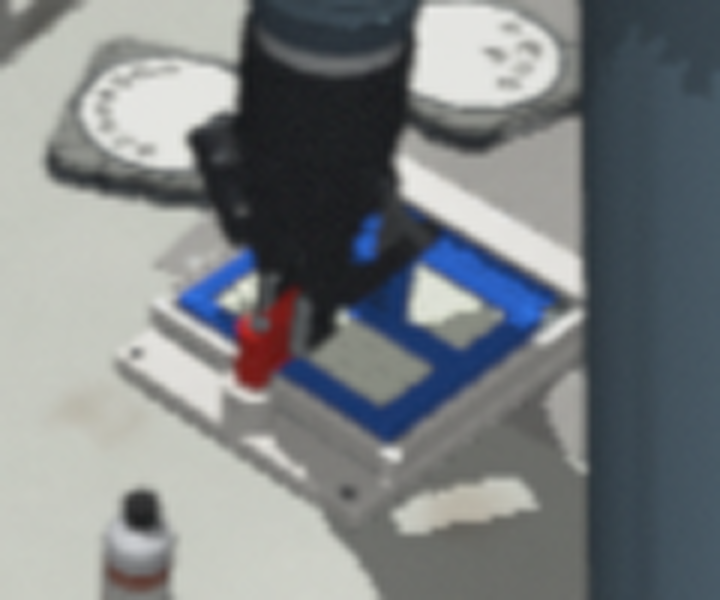

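The latch now points almost straight along the housing's −x; by tool yaw it is about 3° short. A final nudge to the stop, then release and back off.

Emit:
{"op": "move_arm", "data": {"deltas": [{"delta_pos": [-0.08,0,0],"rotation": [0,0,-0.5],"claw": 0},{"delta_pos": [-0.08,0,0],"rotation": [0,0,-0.5],"claw": 0},{"delta_pos": [-0.05,0,0],"rotation": [0,0,-0.5],"claw": 0.2},{"delta_pos": [-0.05,0,0],"rotation": [0,0,-0.5],"claw": 0.4},{"delta_pos": [-0.05,0,0],"rotation": [0,0,-0.5],"claw": 0.4},{"delta_pos": [-0.05,0,0],"rotation": [0,0,-0.5],"claw": 0.4}]}}

```text
t: 17.52
tcp_pos: [0.5416, -0.2956, 0.0558]
eef_rot: [-0.643, 0.766, -0.0, -0.001]
force: [0.5, -0.4, 0.9]
grip_width: 0.0342
```

Emit:
{"op": "move_arm", "data": {"deltas": [{"delta_pos": [0,0,0.6],"rotation": [0,0,0],"claw": 0.4},{"delta_pos": [0,0,1.6],"rotation": [0,0,0],"claw": 0.4},{"delta_pos": [0,0,3.0],"rotation": [0,0,0.5],"claw": 0.4},{"delta_pos": [-0.5,0.8,5.0],"rotation": [0,0,1.5],"claw": 0.4},{"delta_pos": [-2.0,2.5,6.0],"rotation": [0,0,3.0],"claw": 0.4},{"delta_pos": [-3.5,4.0,6.0],"rotation": [0,0,4.0],"claw": 0.4},{"delta_pos": [-4.0,5.5,6.0],"rotation": [0,0,5.0],"claw": 0.4},{"delta_pos": [-4.0,7.0,6.0],"rotation": [0,0,6.0],"claw": 0.4},{"delta_pos": [-4.0,7.0,6.0],"rotation": [0,0,6.0],"claw": 0.4}]}}

```text
t: 18.65
tcp_pos: [0.4416, -0.1188, 0.2068]
eef_rot: [0.849, -0.529, 0.002, 0.001]
force: [-0.3, -0.2, -0.1]
grip_width: 0.0341
```

```bash
python3 snap.py 13 scene top
python3 - <<'E'
from h import *
a=load("scene13.npz")['p'][130:230,260:380,::-1];b=load("top13.npz")['p'][160:250,280:370,::-1]
cv2.imwrite("pics/c13s.png",cv2.resize(a,(720,600),interpolation=2));cv2.imwrite("pics/c13t.png",cv2.resize(b,(600,600),interpolation=2))
E
```

```text
{'t': 18.75, 'tcp_pos': [0.442, -0.1206, 0.2067], 'eef_rot': [0.8481, -0.5298, 0.0016, 0.0012], 'force': [-0.684, -0.9606, -0.0645], 'grip_width': 0.0339, 'joint_positions': [-0.5134, -0.1839, 2.0699, -0.0027, 1.2524, 2.1749]}
```

View pics/c13t.png

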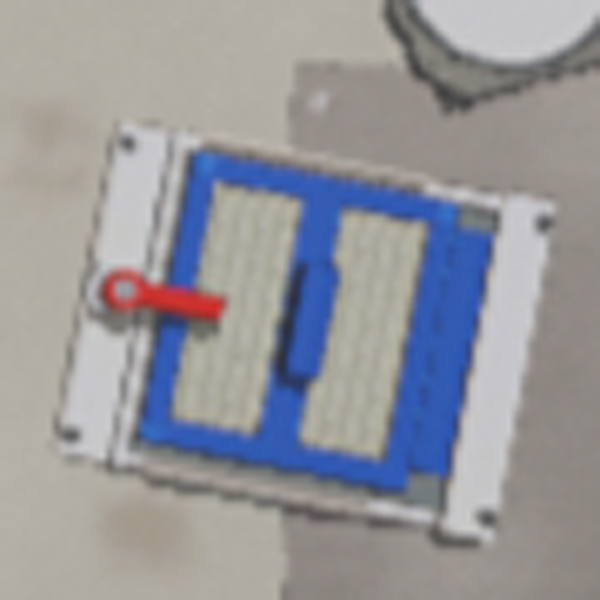

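View pics/c13s.png

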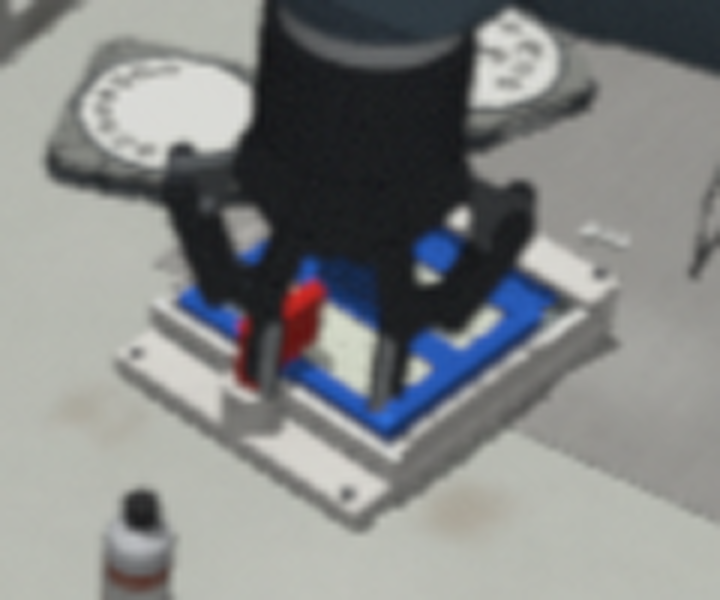

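View pics/top13.png

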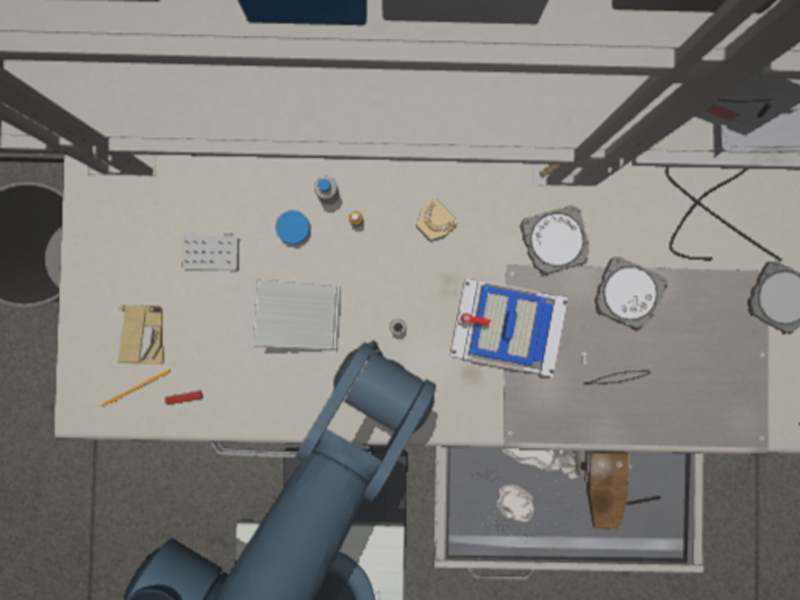

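Run:
```python
from h import *
T=load("top13.npz")
def ray(z,p,h):
    d=z['cam_to_world'][:3,:3]@np.array([(p[0]-z['cx'])/z['fx'],(p[1]-z['cy'])/z['fy'],1]);o=z['cam_to_world'][:3,3]
    return (o+d*(h-o[2])/d[2])[:2]
g=lambda c:(np.array(c)+.5)/(600/90)-.5+np.array((280,160))
hy=1.395;hx=np.array([np.cos(hy),np.sin(hy)]);hv=np.array([-hx[1],hx[0]]);H=np.array([.5306,-.3438])
for n,c,h in (("c+-",(196,153),.034),("c++",(139,441),.034),("c--",(457,207),.034),("c-+",(405,490),.034),("gripTL",(304,262),.071),("gripBR",(312,381),.071),("lip1",(499,205),.038),("lip2",(447,530),.038),("piv",(125,289),.071),("tip",(224,308),.071)):
    r=ray(T,g(c),h)-H;print(n,np.round([r@hx*1e3,r@hv*1e3],1))
z=T;C=cloud(z);P=z['p'].astype(int);m=(P[...,2]>P[...,0]+60)&(P[...,2]>P[...,1]+40);m[:175]=0;m[235:]=0;m[:,:295]=0;m[:,:295]=0;m[:,356:]=0
X=C[m];X=X[(X[:,2]>.015)&(X[:,2]<.05)];r=(X[:,:2]-H);k=np.abs(r@hx)<.062;X=X[k];r=r[k]
A=np.c_[r@hx,r@hv,np.ones(len(X))];print(len(X),np.linalg.lstsq(A,X[:,2],rcond=None)[0])
```

```text
c+- [ 58.1 -66.5]
c++ [58.4 62.6]
c-- [-59.3 -65.7]
c-+ [-60.4  60.9]
gripTL [  7.7 -26.8]
gripBR [-5.4 22.5]
lip1 [-76.5 -69.9]
lip2 [-81.   74.4]
piv [80.7 -0.4]
tip [37.5 -0.7]
669 [ 0.0026174  -0.01142795  0.0342684 ]
```

```bash
python3 -c "
from station import order
print(order.sign_off())"
```

```text
the job is handed in; nothing more can be done
None
```

The filter is back in the housing, lying flat with its tongue under the lip. The red latch is turned over the filter's edge to its closed stop. I handed the job in at about 19 s of the 59 s allowed; the sign-off gave no verdict.

I gripped the filter on its rest, carried it over the bottle tilted about 24°, slid the tongue under the lip and swung it flat. I kept hold and pressed until about 20 N gave no further travel, then released. I then pinched the latch from above, turned it about 90° and backed the arm off.

**Final checks, from the last top picture:**

| Check | Measured |
|---|---|
| Filter position | about 1 mm (x) and 2 mm (y) from the seat centre |
| Filter top height | 34.3 mm (34 mm expected); slope about 0.01 rad |
| Tongue edge | about x = −89 mm, limit −82 mm (worked out from the frame position, as it is hidden under the lip) |
| Latch | within about 1° of the housing's −x direction |
| Bottle, plaster model, tin | look unmoved |
| Robot | touching nothing, tool about 0.2 m up |

**Disagreement between sensors:** the two cameras differed by about 4 mm on the housing's position, and by about 2 mm from the arm. I corrected for this using the filter's position relative to the housing, before inserting it. The arm's height reading put the seated filter about 2 mm high, while the depth picture and the firm contact both showed it home.

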